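# Unload the welded half from a clamshell fixture

### The job

Swing the clamshell fixture's lid up and over past vertical so that it stays open by itself, then lift the welded half out of its nest and lay it flat, flange down, on the cards inside the cardboard tray. Lower it gently until it rests on the cards before you let go of it: do not drop it or press it down hard. Leave the screwdriver, the jar and the loose collar where they are.

Things in the scene. Friction and masses are not known exactly. Their poses are not given: they have to be found in the camera images.
- hinge (a point): The point at the middle of the lid's hinge line, 91 mm above the table. Its axes are those of the fixture, which is bolted down: x points level from the lip to the hinge (roughly away from the robot), y lies along the hinge line, z is up. The fixture's dark steel base is a block 120 mm (x) by 130 mm (y) by 90 mm high whose centre lies 68 mm to -x of this point; its top is 1 mm below this point. The round nest (60 mm wide, 6 mm deep) is in the centre of the base's top.
- lid (a joint): Opening angle of the aluminium clamshell lid, rad: 0 shut, 1.571 upright, 1.95 against its stop. It swings up about the hinge line, from the robot's side over to the far side. It turns freely: it falls shut by its own weight before upright and falls open to the stop beyond upright. The lid weighs roughly 0.25 to 0.5 kg. It is a shell, open below, 130 mm wide, 34 mm high, that reaches from 8 to 128 mm from the hinge line; walls 4 to 5 mm.
- lip (a point): Middle of the free edge of the lid's lip, half-way through its thickness, 156 mm from the hinge line. The lip is a flat flange 120 mm wide (along y) and 8 mm thick at the lid's lower rim; it stands out 28 mm from the shell, and beyond the base's front face, with nothing under it down to the table (91 mm when shut). It is too wide to be pinched across its width. Axes as those of the fixture, turned with the lid.
- half_center (a point): Centre of the welded steel half, about 0.14 to 0.28 kg, 28 mm high over all, this point half-way up: a round flange 56 mm in diameter and 8 mm thick below, and on it a straight upright rib 40 mm long (along its x), 12 mm thick (along its y) and 20 mm high, its top 14 mm above this point. The rib may point in any direction. In the nest, the flange's top stands 2 mm above the base's top. Its z axis points up, out of the flange.
- tray: Open cardboard tray, fixed to the bench, outside 180 mm (x) by 140 mm (y) by 45 mm high, walls 4 mm; origin at the centre of its underside, z up. A flat stack of cards, which gives a little under load, fills its floor; the top of the stack lies anywhere between 8 and 28 mm above this origin, which is not reported.
- driver: Screwdriver about 160 mm long lying on the bench, a bystander.
- jar: Small white jar 48 mm wide and 55 mm high, a bystander; origin at the centre of its underside.
- collar: Loose steel collar 52 mm wide and 22 mm high, a bystander; origin at the centre of its underside.
Mind the look-alikes: they are no part of the job. There is more than one size of the part that bears hinge; the job needs the smaller.

How it is judged:
By the outcome, as a careful person would: the job done as asked, in the order asked, and still so for the second after the job is handed in, with the robot touching nothing.
It also fails if it takes over 64 s, if anything falls off the work surface, if the arm or the gripper's body presses on something with over 40 N, if the wrist force passes 120 N, or if a joint passes its speed limit or range.

### The arm

A 6-joint arm with a two-finger parallel gripper is mounted at the origin on the work surface. World frame = base frame: x ahead of the robot, y to its left, z up, the work surface at z = 0. Lengths are in m, angles in rad, forces in N, time in s.
With the tool pointing down it reaches from about 0.275 to 0.825 m from the base axis. Payload 4.9 kg.
Tool frame: the origin (TCP) lies midway between the tips of the shut fingers; the grasp point (between the pads) lies 19 mm behind it (bot.grip_depth is the distance from the TCP to the grasp point, in m); z points along the fingers, y is the line along which they close (so a half turn about z gives the same grasp; the last joint's range is limited). The gripper opens to 85 mm and grips with 20 to 120 N. Pads are 22 mm wide; open, the fingers measure 114 mm over their backs; the gripper's body (76 mm by 85 mm) begins 54 mm behind the grasp point. The pads swing forward as they close: fully open they stand 13 mm farther back than shut.
Start: joints at [-1.386, 0.326, -0.193, 1.052, 0, 1.437], TCP at [0.172, -0.522, 0.198] pointing down, gripper open.
Joint ranges: [-2.65, 2.65], [-0.97, 1.79], [-1.3, 1.35], [-1.93, 2.1], [-1.47, 1.37], [-3.14, 3.14]. Speed limits (rad/s): [2.57, 2.57, 3.14, 3.14, 3.14, 3.14].

### API

Orientations are given as a unit quaternion [w, x, y, z].
In Python, from bench import bot, grab_frame, get_calibration gives the robot as it stands.
- The arm moves only by the tool drive_tool, never from a script. Its argument "rows" is a list of rows, each a list of 7 numbers: the turn, a rotation vector about the tool's x, y, z in rad, then the shift along the tool's x, y, z in cm, then the opening, from 0 (shut) to 1 (fully open). In form: [[wx, wy, wz, x, y, z, fingers], ...]. A call has exactly 10 rows; each row shifts and turns the commanded pose from where the row before left it, along the tool's axes as they then stand; what a row does not reach is not made up. A row lasts 1/10 s, in which the tool goes at most 50 mm and 8.59 degrees, less where a joint would pass 70% of its speed; a pose out of reach is approached as far as the arm can. A call with a gripper value outside its range is refused whole. The fingers move at their own pace and stop on an object; the grip force is fixed at half the most. Time passes only in rows, so rows that do not move let the fingers close, or fill a call up. It gives the time, the measured TCP pose, the force, the opening and the grip force at its end, in the units of the state.
- bot.observe(): the state, without advancing time (a new reading comes with each control period).
- grab_frame(name): name is "scene" or "side" or "wrist"; returns the picture (400x640x3 uint8, red, green, blue); there is no depth.
- get_calibration(name): a dict with "fx", "fy", "cx", "cy" (pixels), "rvec" (rotation vector, rad) and "tvec" (3), from world to camera coordinates, as OpenCV has them; the wrist camera has in their place "tool_from_camera" (4x4, takes a point from camera to tool coordinates, whose origin is the TCP and whose axes are the flange's). Camera axes: x right, y down, z forward; pixel columns grow to the right and rows downward; lengths in m; the calibration is good to about 2 mm. The wrist camera is an equidistant fisheye: a pixel r from the principal point sees the ray r / f radians off the axis. A picture is of the moment at which its call begins: read the wrist's pose just before it. get_calibration takes no time and is no camera call.
- bot.job_done(): hands the job in; it is judged then, once.
The state is a dict: "t": time; "joints": joint angles; "qd": joint speeds; "joint_torque": joint torques, N m; "ee_pos": TCP position; "tool_rot": TCP orientation; "wrist_force": force on the tool from outside, world axes, zero at the start; "torque": the same for the moment, N m; "finger_gap": finger opening in m; "grasp_force": force on a finger pad.
Only numpy, scipy, OpenCV 4.12 (cv2) and the standard library are available. Lean on these libraries where they do the work, as an engineer would, in place of code of your own. Each camera call takes 0.05 s, during which the arm holds its last target. There are 200 camera calls.

## Working session

There is one attempt and no reset: what is moved stays moved. The work goes in short steps, Python scripts to look and compute and a tool call to move; the robot and the scene stay as the last step left them, time stands still between calls to the robot, and variables do not carry over. Pictures are saved under pics/ and viewed, at most 10 in all, crops included, and the job is handed in when it is done.

Besides the shell and the picture viewer there is one more tool, called after "Request:" as name([rows], argument=value, ...), one row to a line, values as JSON. drive_tool: Moves the arm, as the interface text tells. Its arguments: {"type":"object","properties":{"rows":{"type":"array","items":{"type":"array","items":{"type":"number"}}}},"required":["rows"]}

```bash
ls; mkdir -p pics
python3 - <<'E'
from bench import bot, grab_frame, get_calibration
import cv2,numpy as np
print(bot.observe())
for n in ["scene","side","wrist"]:
    im=grab_frame(n); cv2.imwrite(f"pics/{n}0.png",im[:,:,::-1]); print(n,get_calibration(n))
a=[cv2.imread(f"pics/{n}0.png") for n in ["scene","side"]]
E
```

```text
pics
{'t': 0.0, 'joints': array([-1.38619330e+00,  3.26979307e-01, -1.93595522e-01,  1.05200208e+00,
        2.04161178e-05,  1.43660354e+00]), 'qd': array([ 0.00137302,  0.00205668, -0.00117819, -0.00088072,  0.00065003,
       -0.00100924]), 'joint_torque': array([-1.79325110e-03, -4.43400371e+01,  2.62438810e+01,  1.53892109e-02,
       -2.14651945e-04,  5.31276484e-06]), 'ee_pos': array([ 0.17228383, -0.52163669,  0.19737819]), 'tool_rot': array([-8.90265939e-04,  9.87322639e-01,  1.58723701e-01, -1.22327171e-05]), 'wrist_force': array([-0.28213257,  0.14871378, -0.51140825]), 'torque': array([-0.03252585,  0.02951545,  0.00878959]), 'grasp_force': 0.0, 'finger_gap': 0.08522944749215361}
scene {'fx': 380.0555246161132, 'fy': 380.0555246161132, 'cx': 323.146810620867, 'cy': 197.46114800981658, 'rvec': array([ 2.28506505,  1.26763323, -0.35525877]), 'tvec': array([-0.37417594, -0.30715596,  1.09199587])}
side {'fx': 435.4502632888579, 'fy': 435.4502632888579, 'cx': 310.15732659434127, 'cy': 191.94736888483055, 'rvec': array([ 0.42358083, -2.59041461,  1.44651394]), 'tvec': array([0.5305908 , 0.12419991, 1.09022792])}
wrist {'fx': 309.70691628693146, 'fy': 309.70691628693146, 'cx': 322.65357737667983, 'cy': 197.90002916054266, 'tool_from_camera': array([[-7.28299307e-04, -9.57006602e-01, -2.90065222e-01,
         7.52089842e-02],
       [ 9.99999553e-01, -5.22295273e-04, -7.87612371e-04,
        -1.46637279e-04],
       [ 6.02250544e-04, -2.90065667e-01,  9.57006555e-01,
        -1.75501113e-01],
       [ 0.00000000e+00,  0.00000000e+00,  0.00000000e+00,
         1.00000000e+00]])}
```

View pics/scene0.png

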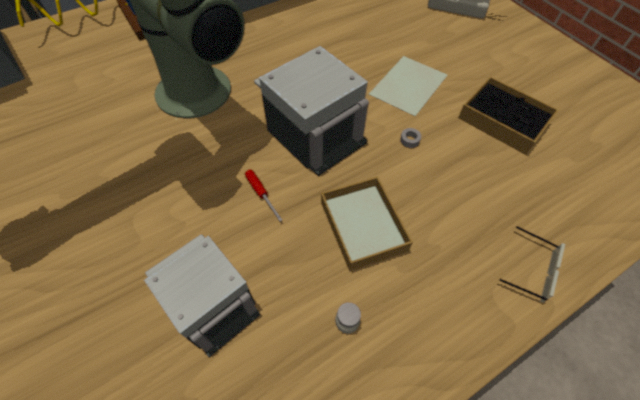

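View pics/side0.png

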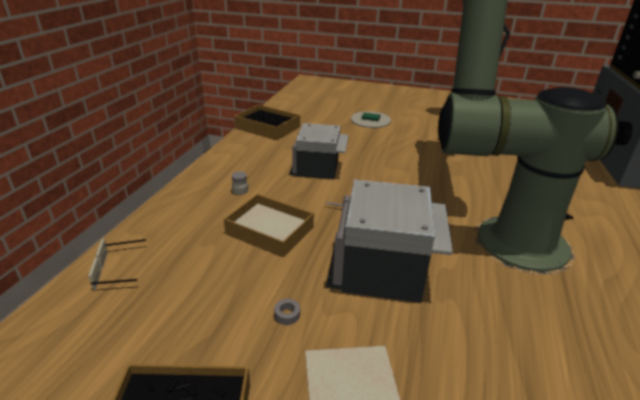

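The look-alikes are:
- Fixtures: the one at scene (197,290) / side (320,150), and the one at scene (315,110) / side (385,240). I need the smaller.
- Trays: the cream-carded one at scene (365,225), and the one with black contents at (507,112).
- The collar is at (411,138) and the jar at (348,317).

Next I'll check sizes and take a close crop.

```bash
cat > h.py <<'E'
import numpy as np, cv2
from bench import bot, grab_frame, get_calibration
def cam(n):
    c=get_calibration(n); R=cv2.Rodrigues(np.array(c['rvec']))[0]; t=np.array(c['tvec']); return c,R,t
def ray(n,uv):
    c,R,t=cam(n); d=R.T@np.array([(uv[0]-c['cx'])/c['fx'],(uv[1]-c['cy'])/c['fy'],1]); return -R.T@t,d/np.linalg.norm(d)
def on(n,uv,z):
    o,d=ray(n,uv); return o+d*(z-o[2])/d[2]
def proj(n,P):
    c,R,t=cam(n); q=R@np.asarray(P)+t; return np.array([c['fx']*q[0]/q[2]+c['cx'],c['fy']*q[1]/q[2]+c['cy']])
def tri(obs):
    A=0;b=0
    for n,uv in obs:
        o,d=ray(n,uv); M=np.eye(3)-np.outer(d,d); A=A+M; b=b+M@o
    return np.linalg.solve(A,b)
def wpix(P,pos,q):
    from scipy.spatial.transform import Rotation as Ro
    c=get_calibration('wrist'); T=c['tool_from_camera']; Rt=Ro.from_quat([q[1],q[2],q[3],q[0]]).as_matrix()
    p=T[:3,:3].T@(Rt.T@(np.asarray(P)-pos)-T[:3,3]); th=np.arctan2(np.hypot(p[0],p[1]),p[2]); r=c['fx']*th/np.hypot(p[0],p[1])
    return np.array([c['cx']+r*p[0],c['cy']+r*p[1]])
def wray(uv,pos,q):
    from scipy.spatial.transform import Rotation as Ro
    c=get_calibration('wrist'); T=c['tool_from_camera']; Rt=Ro.from_quat([q[1],q[2],q[3],q[0]]).as_matrix()
    v=np.array([uv[0]-c['cx'],uv[1]-c['cy']]); r=np.hypot(*v); th=r/c['fx']; d=np.array([*(v/r*np.sin(th)),np.cos(th)])
    return pos+Rt@T[:3,3],Rt@T[:3,:3]@d
def won(uv,z,pos,q):
    o,d=wray(uv,pos,q); return o+d*(z-o[2])/d[2]
E
python3 - <<'E'
from h import *
np.set_printoptions(precision=3,suppress=True)
for nm,z,L in [("A",.125,[(205,237),(147,283),(187,333),(247,285)]),("B",.125,[(320,48),(258,85),(303,118),(367,82)]),("trayCream",.045,[(322,194),(376,181),(409,243),(351,267)]),("trayBlk",.045,[(491,80),(555,110),(530,149),(461,118)]),("A foot",0,[(209,350),(257,313)]),("jar",.055,[(348,310)]),("collar",.011,[(411,138)]),("driver",.01,[(248,172),(281,221)])]:
    P=[on("scene",p,z) for p in L]; print(nm,np.array(P).tolist() if 0 else np.round(P,3).tolist(),[round(float(np.linalg.norm(P[i]-P[i-1])),3) for i in range(len(P))])
a=cv2.imread("pics/scene0.png")[225:365,130:330]; b=cv2.imread("pics/side0.png")[115:185,280:380]
cv2.imwrite("pics/c1.png",np.vstack([cv2.resize(a,(700,490),interpolation=2)[:, :],]))
E
```

```text
A [[0.531, -0.152, 0.125], [0.561, -0.271, 0.125], [0.676, -0.243, 0.125], [0.655, -0.127, 0.125]] [0.126, 0.122, 0.118, 0.118]
B [[0.17, 0.323, 0.125], [0.214, 0.118, 0.125], [0.366, 0.156, 0.125], [0.343, 0.352, 0.125]] [0.175, 0.21, 0.157, 0.198]
trayCream [[0.521, 0.111, 0.045], [0.555, 0.235, 0.045], [0.718, 0.2, 0.045], [0.699, 0.068, 0.045]] [0.183, 0.129, 0.167, 0.134]
trayBlk [[0.446, 0.717, 0.045], [0.619, 0.777, 0.045], [0.677, 0.615, 0.045], [0.51, 0.543, 0.045]] [0.186, 0.183, 0.172, 0.181]
A foot [[0.681, -0.24, 0.0], [0.667, -0.132, 0.0]] [0.109, 0.109]
jar [[0.768, 0.012, 0.055]] [0.0]
collar [[0.476, 0.413, 0.011]] [0.0]
driver [[0.352, 0.004, 0.01], [0.514, 0.006, 0.01]] [0.162, 0.162]
```

View pics/c1.png

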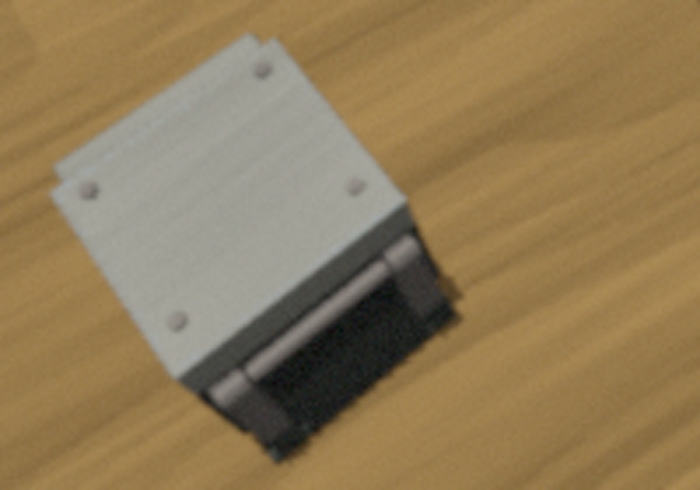

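Run:
```python
from h import *
np.set_printoptions(precision=3,suppress=True)
f=lambda x,y:(130+x/3.5-.36,225+y/3.5-.36)
P=np.array([on("scene",f(*p),.125) for p in [(275,42),(52,195),(180,380),(410,205)]])
print(P, [np.linalg.norm(P[i]-P[i-1]) for i in range(4)])
L=np.array([on("scene",f(*p),.099) for p in [(250,35),(55,166)]]);print("lip",L,np.linalg.norm(L[0]-L[1]))
H=np.array([on("scene",f(*p),.097) for p in [(405,245),(225,385)]]);print("hingepin",H)
x=(P[2]+P[3]-P[0]-P[1])[:2]; y=(P[0]+P[3]-P[1]-P[2])[:2]
yaw=np.arctan2(x[1],x[0]); yy=np.arctan2(-y[0],y[1]);print(np.degrees([yaw,yy]))
c=P.mean(0); th=(yaw+yy)/2; print(c, "hinge",c[:2]+.068*np.array([np.cos(th),np.sin(th)]))
b=cv2.imread("pics/side0.png")[105:190,270:370]
cv2.imwrite("pics/c2.png",cv2.resize(b,(700,595),interpolation=2))
```

```text
[[ 0.534 -0.147  0.125]
 [ 0.554 -0.273  0.125]
 [ 0.672 -0.252  0.125]
 [ 0.652 -0.126  0.125]] [np.float64(0.12013213635138023), np.float64(0.12781468823138084), np.float64(0.11916905384968371), np.float64(0.1273132575646839)]
lip [[ 0.507 -0.157  0.099]
 [ 0.525 -0.272  0.099]] 0.11646442232715476
hingepin [[ 0.658 -0.136  0.097]
 [ 0.675 -0.239  0.097]]
[10.177  9.09 ]
[ 0.603 -0.199  0.125] hinge [ 0.67  -0.188]
```

View pics/c2.png

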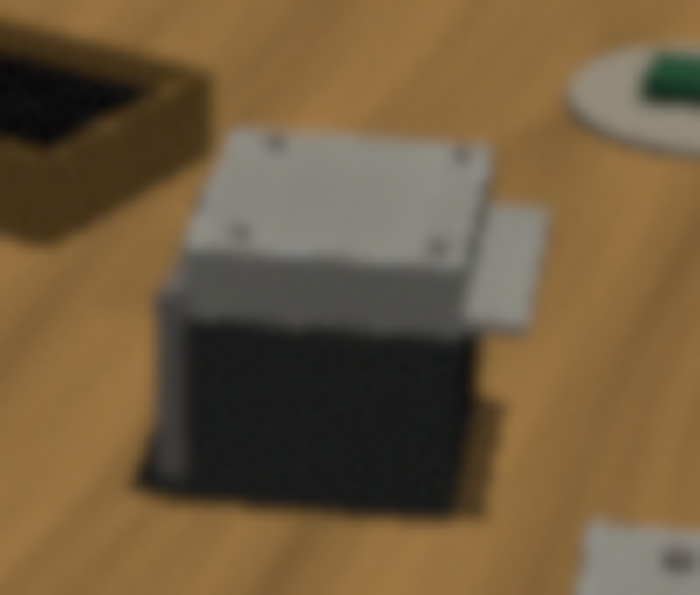

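The smaller fixture is the one at scene (197,290): its lid measures 120 x 127 mm against about 200 x 157 for the other. The hinge is near (0.670, -0.188) with yaw about 9.6°. The tray at scene (365,225) fits 180 x 140. Now I'll move above the lip.

Request:
drive_tool([
  [0,0,0,3.6,-1.9,-0.8,1],
  [0,0,0,3.6,-1.9,-0.8,1],
  [0,0,0,3.6,-1.9,-0.8,1],
  [0,0,0,3.6,-1.9,-0.8,1],
  [0,0,0,3.6,-1.9,-0.8,0.6],
  [0,0,0,3.6,-1.9,-0.8,0.6],
  [0,0,0,3.6,-1.9,-0.8,0.6],
  [0,0,0,3.6,-1.9,-0.8,0.6],
  [0,0,0,3.6,-1.9,-0.8,0.6],
  [0,0,0,3.6,-1.9,-0.8,0.6],
])

```text
t: 1.15
ee_pos: [0.4555, -0.2275, 0.2784]
tool_rot: [-0.0, 0.987, 0.159, -0.0]
wrist_force: [0.3, -0.3, -0.5]
finger_gap: 0.0515
grasp_force: 0.0
```

```bash
cat >> h.py <<'E'
from scipy.spatial.transform import Rotation as Ro
def cur():
    s=bot.observe(); q=s['tool_rot']; return s,np.array(s['ee_pos']),Ro.from_quat([q[1],q[2],q[3],q[0]])
def fixrot(pitch,yaw=np.radians(9.6)):
    # tool z pointing forward along yaw, pitch below level; tool x to the left
    x=np.array([-np.sin(yaw),np.cos(yaw),0]); z=np.array([np.cos(yaw)*np.cos(pitch),np.sin(yaw)*np.cos(pitch),-np.sin(pitch)])
    return Ro.from_matrix(np.c_[x,np.cross(z,x),z])
def go(pos,R):
    s,p,C=cur(); rv=(C.inv()*R).as_rotvec(); print("rotvec",np.round(rv,3),"deg",np.degrees(np.linalg.norm(rv)).round(1),"shift_cm_cur",np.round(C.inv().apply(pos-p)*100,2),"shift_cm_after",np.round(R.inv().apply(pos-p)*100,2))
E
python3 - <<'E'
from h import *
s,p,C=cur(); print(s['t'],p,s['joints'],C.as_matrix().round(3))
go(np.array([.46,-.225,.28]),fixrot(np.radians(45)))
go(np.array([.46,-.225,.28]),fixrot(np.radians(0)))
E
```

```text
1.15 [ 0.45551551 -0.22754341  0.27837997] [-6.08297783e-01  2.08273700e-01 -1.45860252e-01  1.21688393e+00
 -3.87033919e-05  2.21449199e+00] [[ 0.95   0.313 -0.   ]
 [ 0.313 -0.95   0.   ]
 [-0.    -0.    -1.   ]]
rotvec [-0.647  0.555 -1.341] deg 91.0 shift_cm_cur [ 0.51 -0.1  -0.16] shift_cm_after [0.18 0.46 0.23]
rotvec [-1.277  1.097 -1.097] deg 115.1 shift_cm_cur [ 0.51 -0.1  -0.16] shift_cm_after [0.18 0.16 0.48]
```

Request:
drive_tool([
  [-0.06,0.052,-0.125,0,0,0,0.5],
  [-0.06,0.052,-0.125,0,0,0,0.5],
  [-0.06,0.052,-0.125,0,0,0,0.5],
  [-0.06,0.052,-0.125,0,0,0,0.5],
  [-0.06,0.052,-0.125,0,0,0,0.5],
  [-0.06,0.052,-0.125,0,0,0,0.5],
  [-0.06,0.052,-0.125,0,0,0,0.5],
  [-0.06,0.052,-0.125,0,0,0,0.5],
  [-0.06,0.052,-0.125,0,0,0,0.5],
  [-0.06,0.052,-0.125,0,0,0,0.5],
])

```text
t: 2.15
ee_pos: [0.4544, -0.2285, 0.2785]
tool_rot: [0.234, 0.636, 0.681, 0.278]
wrist_force: [0.5, -0.5, -1.0]
finger_gap: 0.0429
grasp_force: 0.0
```

Run:
```python
from h import *
s,p,C=cur(); print(s['t'],p,s['joints'],C.as_matrix().round(3))
for a in (0,20,45): go(np.array([.46,-.225,.28]),fixrot(np.radians(a)))
```

```text
2.15 [ 0.45435118 -0.22848881  0.27845848] [-1.05893129 -0.13479    -0.75464154  0.61331218  0.67576282  0.56321861] [[-0.082  0.736  0.672]
 [ 0.996  0.037  0.081]
 [ 0.035  0.676 -0.736]]
rotvec [-0.826  0.066 -0.068] deg 47.6 shift_cm_cur [0.31 0.53 0.29] shift_cm_after [0.25 0.15 0.62]
rotvec [-0.477  0.052 -0.077] deg 27.9 shift_cm_cur [0.31 0.53 0.29] shift_cm_after [0.25 0.36 0.53]
rotvec [-0.041  0.034 -0.086] deg 5.8 shift_cm_cur [0.31 0.53 0.29] shift_cm_after [0.25 0.54 0.33]
```

Request:
drive_tool([
  [-0.12,0.013,-0.019,0,0,0,0.5],
  [-0.12,0.013,-0.019,0,0,0,0.5],
  [-0.12,0.013,-0.019,0,0,0,0.5],
  [-0.12,0.013,-0.019,0,0,0,0.5],
  [0,0,0,0,0,0,0.5],
  [0,0,0,0,0,0,0.5],
  [0,0,0,0,0,0,0.5],
  [0,0,0,0,0,0,0.5],
  [0,0,0,0,0,0,0.5],
  [0,0,0,0,0,0,0.5],
])

```text
t: 3.15
ee_pos: [0.455, -0.2289, 0.2789]
tool_rot: [0.37, 0.531, 0.624, 0.438]
wrist_force: [0.4, 0.5, -0.4]
finger_gap: 0.0424
grasp_force: 0.0
```

Run:
```python
from h import *
s,p,C=cur(); print(s['t'],p,s['joints'],C.as_matrix().round(3))
cv2.imwrite("pics/s1.png",grab_frame("side")[:,:,::-1])
Rz=fixrot(np.radians(20))
lip=np.array([.516,-.214,.095])
# pregrasp: 35mm back of edge along tool z direction
go(lip-.035*Rz.as_matrix()[:,2],Rz)
```

```text
3.15 [ 0.45502389 -0.22887393  0.27886359] [-1.33552229  0.03838982 -0.99573033  0.34284639  1.2143462   0.20925041] [[-0.162  0.338  0.927]
 [ 0.987  0.053  0.153]
 [ 0.003  0.94  -0.342]]
rotvec [-0.     0.004 -0.005] deg 0.3 shift_cm_cur [  0.41 -15.12   8.68] shift_cm_after [  0.45 -15.12   8.67]
```

View pics/s1.png

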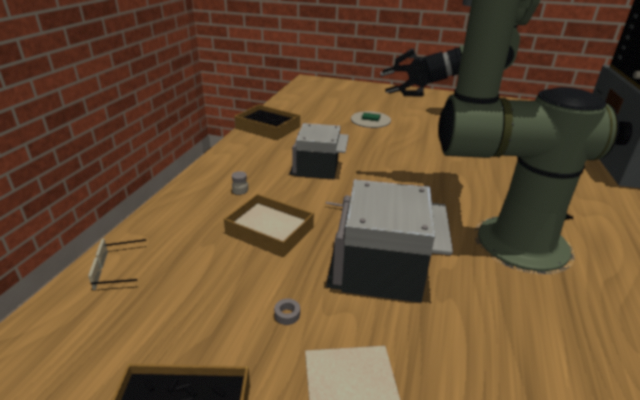

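Run:
```python
from h import *
R=fixrot(np.radians(20),np.radians(-4))
lip=np.array([.516,-.214,.095])
go(lip-.035*R.as_matrix()[:,2],R)
```

```text
rotvec [-0.001 -0.219  0.077] deg 13.3 shift_cm_cur [  1.19 -15.09   8.76] shift_cm_after [  1.91 -15.21   8.41]
```

Request:
drive_tool([
  [0,-0.11,0.038,0,0,0,0.5],
  [0,-0.11,0.038,0,0,0,0.5],
  [0,0,0,0.32,-2.5,1.4,0.5],
  [0,0,0,0.32,-2.5,1.4,0.5],
  [0,0,0,0.32,-2.5,1.4,0.5],
  [0,0,0,0.32,-2.5,1.4,0.5],
  [0,0,0,0.32,-2.5,1.4,0.5],
  [0,0,0,0.32,-2.5,1.4,0.5],
  [0,0,0,0,0,0,0.5],
  [0,0,0,0,0,0,0.5],
])

```text
t: 4.2
ee_pos: [0.4746, -0.2338, 0.1108]
tool_rot: [0.38, 0.572, 0.598, 0.413]
wrist_force: [-0.1, -0.9, -0.1]
finger_gap: 0.043
grasp_force: 0.0
```

Run:
```python
from h import *
s,p,C=cur(); print(s['t'],p,s['joints'],C.as_matrix().round(3))
im=grab_frame("wrist");cv2.imwrite("pics/w1.png",im[:,:,::-1])
lip=np.array([.516,-.214,.095])
R=fixrot(np.radians(20),np.radians(-4)); go(lip+.02*R.as_matrix()[:,2],R)
```

```text
4.2 [ 0.47456958 -0.23379658  0.11082865] [-1.24828354  0.5684791  -1.29559272 -0.86372674  1.11549374  0.63988925] [[-0.057  0.371  0.927]
 [ 0.998  0.004  0.059]
 [ 0.018  0.929 -0.37 ]]
rotvec [-0.03  -0.124  0.031] deg 7.5 shift_cm_cur [1.52 0.01 6.56] shift_cm_after [ 2.31 -0.24  6.32]
```

View pics/w1.png

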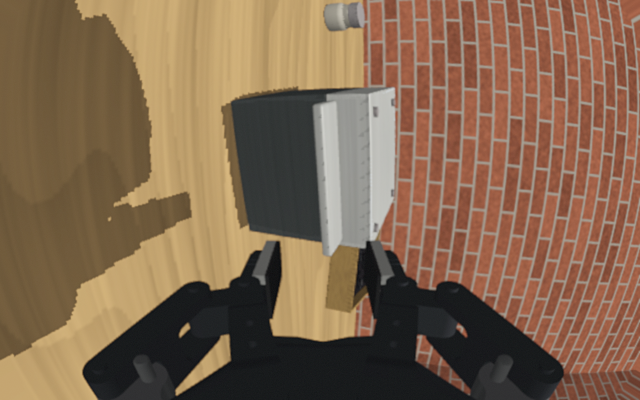

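Run:
```python
from h import *
s,p,C=cur(); q=s['tool_rot']
th=np.radians(9.6);X=np.array([np.cos(th),np.sin(th),0]);Y=np.array([-X[1],X[0],0]);H=np.array([.670,-.188,0])
for y in(.06,-.06):
  for z in(.087,.091,.095,.099): print(y,z,wpix(H-.156*X+y*Y+[0,0,z],p,q).round(1))
print("tcp",wpix(p,p,q),"grasp pt",wpix(p-.019*C.as_matrix()[:,2],p,q))
```

```text
0.06 0.087 [306.3 102.8]
0.06 0.091 [311.5 102.6]
0.06 0.095 [316.9 102.5]
0.06 0.099 [322.3 102.4]
-0.06 0.087 [317.  252.2]
-0.06 0.091 [321.5 252.9]
-0.06 0.095 [326.  253.7]
-0.06 0.099 [330.6 254.4]
tcp [322.34612134 231.37176514] grasp pt [322.32177583 244.75947887]
```

```bash
cat >> h.py <<'E'
th=np.radians(9.6);X=np.array([np.cos(th),np.sin(th),0]);Y=np.array([-X[1],X[0],0]);Z=np.array([0,0,1.]);H=np.array([.670,-.188,.093])
def edge(phi): return H+.156*(-np.cos(phi)*X+np.sin(phi)*Z)
E
python3 - <<'E'
from h import *
s,p,C=cur()
go(edge(0)+.012*X,C)
t=np.radians(22); go(edge(t)+.012*(np.cos(t)*X-np.sin(t)*Z),C)
E
```

```text
rotvec [0. 0. 0.] deg 0.0 shift_cm_cur [1.89 0.22 5.78] shift_cm_after [1.89 0.22 5.78]
rotvec [0. 0. 0.] deg 0.0 shift_cm_cur [2.09 5.61 4.75] shift_cm_after [2.09 5.61 4.75]
```

Request:
drive_tool([
  [0,0,0,0.24,0.03,0.72,0.5],
  [0,0,0,0.24,0.03,0.72,0.5],
  [0,0,0,0.24,0.03,0.72,0.5],
  [0,0,0,0.24,0.03,0.72,0.5],
  [0,0,0,0.24,0.03,0.72,0.5],
  [0,0,0,0.24,0.03,0.72,0.5],
  [0,0,0,0.24,0.03,0.72,0.5],
  [0,0,0,0.24,0.03,0.72,0.5],
  [0,0,0,0,0,0,0.5],
  [0,0,0,0,0,0,0.5],
])

```text
t: 5.25
ee_pos: [0.529, -0.2189, 0.0949]
tool_rot: [0.379, 0.569, 0.601, 0.413]
wrist_force: [-0.2, 0.3, -0.2]
finger_gap: 0.0427
grasp_force: 0.0
```

Run:
```python
from h import *
s,p,C=cur(); print(p,s['joints'],s['wrist_force'])
go(edge(0)+.012*X,C)
t=np.radians(22); go(edge(t)+.012*(np.cos(t)*X-np.sin(t)*Z),fixrot(t,0))
```

```text
[ 0.52898542 -0.21888999  0.09488812] [-1.06630865  0.71427375 -1.29609362 -1.24931811  1.00198123  0.9106796 ] [-0.22779996  0.32188559 -0.24736623]
rotvec [0. 0. 0.] deg 0.0 shift_cm_cur [ 0.69 -0.2   0.03] shift_cm_after [ 0.69 -0.2   0.03]
rotvec [ 0.003 -0.066  0.01 ] deg 3.8 shift_cm_cur [ 0.88  5.19 -1.01] shift_cm_after [ 0.86  5.18 -1.08]
```

Request:
drive_tool([
  [0,0,0,0.08,0.65,-0.1,0.45],
  [0,0,0,0.08,0.65,-0.1,0.4],
  [0,0,0,0.08,0.65,-0.1,0.4],
  [0,0,0,0.08,0.65,-0.1,0.4],
  [0,0,0,0.08,0.65,-0.1,0.4],
  [0,0,0,0.08,0.65,-0.1,0.4],
  [0,0,0,0.08,0.65,-0.1,0.4],
  [0,0,0,0.08,0.65,-0.1,0.35],
  [0,0,0,0.08,0.65,-0.1,0.35],
  [0,0,0,0,0,0,0.35],
])

```text
t: 6.25
ee_pos: [0.542, -0.2115, 0.1516]
tool_rot: [0.378, 0.57, 0.601, 0.414]
wrist_force: [0.1, 0.8, -0.0]
finger_gap: 0.0299
grasp_force: 0.0
```

Run:
```python
from h import *
s,p,C=cur(); print(p,s['joints'],s['wrist_force'])
cv2.imwrite("pics/w2.png",grab_frame("wrist")[:,:,::-1])
cv2.imwrite("pics/s2.png",cv2.resize(grab_frame("side")[60:200,260:460,::-1],(800,560)))
print("E22",edge(np.radians(22)),edge(np.radians(18)))
```

```text
[ 0.54202051 -0.211476    0.15156588] [-1.01913535  0.48202227 -1.28123843 -1.04822683  0.96706647  0.96823926] [ 0.05986453  0.76605375 -0.03197006]
E22 [ 0.52738486 -0.21212155  0.15143863] [ 0.52371288 -0.21274261  0.14120665]
```

View pics/w2.png

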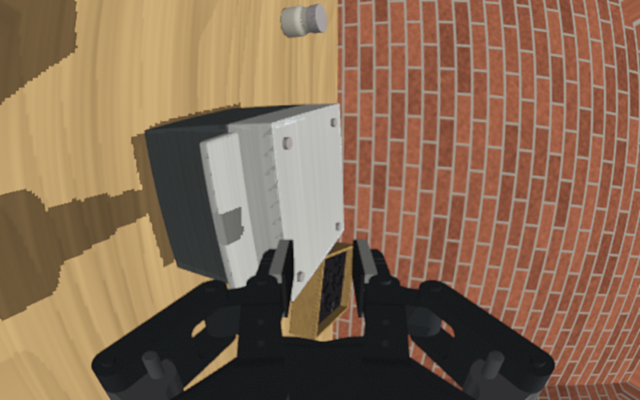

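The lower finger slipped off the lip edge: the lid in this frame is still shut, with the lip at columns 200-240 below the fingers. I'll retry with a deeper insertion.

Request:
drive_tool([
  [0,0,0,0,0,-2.5,0.35],
  [0,0,0,0,0,-2.5,0.35],
  [0,0,0,0,-1.4,0.37,0.35],
  [0,0,0,0,-1.4,0.37,0.35],
  [0,0,0,0,-1.4,0.37,0.35],
  [0,0,0,0,-1.4,0.37,0.35],
  [0,0,0,0,0,0,0.35],
  [0,0,0,0,0,0,0.35],
  [0,0,0,0,0,0,0.35],
  [0,0,0,0,0,0,0.35],
])

```text
t: 7.35
ee_pos: [0.4888, -0.2224, 0.1141]
tool_rot: [0.373, 0.569, 0.604, 0.415]
wrist_force: [0.1, 0.3, -0.2]
finger_gap: 0.0298
grasp_force: 0.0
```

Run:
```python
from h import *
s,p,C=cur(); print(p,s['joints'],s['wrist_force'],C.as_matrix().round(3))
go(np.array([.540,-.210,.092]),C)
```

```text
[ 0.48882675 -0.22236024  0.1141243 ] [-1.19185783  0.55773571 -1.2957992  -0.90299607  1.08847595  0.70164468] [ 0.06986023  0.29811147 -0.1679758 ] [[-0.075  0.378  0.923]
 [ 0.997  0.008  0.077]
 [ 0.021  0.926 -0.377]]
rotvec [0. 0. 0.] deg 0.0 shift_cm_cur [ 0.8  -0.1   5.65] shift_cm_after [ 0.8  -0.1   5.65]
```

Request:
drive_tool([
  [0,0,0,0.13,-0.02,0.95,0.35],
  [0,0,0,0.13,-0.02,0.95,0.35],
  [0,0,0,0.13,-0.02,0.95,0.35],
  [0,0,0,0.13,-0.02,0.95,0.35],
  [0,0,0,0.13,-0.02,0.95,0.35],
  [0,0,0,0.13,-0.02,0.9,0.35],
  [0,0,0,0,0,0,0.35],
  [0,0,0,0,0,0,0.35],
  [0,0,0,0,0,0,0.35],
  [0,0,0,0,0,0,0.35],
])

```text
t: 8.35
ee_pos: [0.5398, -0.2117, 0.0917]
tool_rot: [0.372, 0.569, 0.604, 0.415]
wrist_force: [-0.8, -1.5, 1.0]
finger_gap: 0.0301
grasp_force: 0.0
```

Run:
```python
from h import *
s,p,C=cur(); print(p,s['joints'],s['wrist_force'],C.as_matrix().round(3))
t=np.radians(22); R=C
for a in (10,22):
  t=np.radians(a); go(edge(t)+.024*(np.cos(t)*X-np.sin(t)*Z)*1+.004*Z,C)
```

```text
[ 0.53982981 -0.21169792  0.09174353] [-1.02880595  0.71783252 -1.28325737 -1.25467593  0.98017175  0.94003228] [-0.76914282 -1.45807435  0.95264442] [[-0.075  0.379  0.922]
 [ 0.997  0.008  0.078]
 [ 0.022  0.925 -0.378]]
rotvec [0. 0. 0.] deg 0.0 shift_cm_cur [ 0.25  2.68 -0.87] shift_cm_after [ 0.25  2.68 -0.87]
rotvec [0. 0. 0.] deg 0.0 shift_cm_cur [ 0.38  5.42 -1.17] shift_cm_after [ 0.38  5.42 -1.17]
```

Request:
drive_tool([
  [0,0,0,0.04,0.58,-0.15,0.35],
  [0,0,0,0.04,0.58,-0.15,0.35],
  [0,0,0,0.04,0.58,-0.15,0.35],
  [0,0,0,0.04,0.58,-0.1,0.35],
  [0,0,0,0.04,0.58,-0.1,0.35],
  [0,0,0,0.04,0.58,-0.05,0.35],
  [0,0,0,0.04,0.58,-0.05,0.35],
  [0,0,0,0.04,0.58,-0.05,0.35],
  [0,0,0,0.04,0.58,0,0.35],
  [0,0,0,0,0,0,0.35],
])

```text
t: 9.35
ee_pos: [0.5525, -0.208, 0.1437]
tool_rot: [0.372, 0.568, 0.605, 0.415]
wrist_force: [-0.3, 0.5, -0.4]
finger_gap: 0.0297
grasp_force: 0.0
```

Run:
```python
from h import *
s,p,C=cur(); print(p,s['joints'],s['wrist_force'],C.as_matrix().round(3))
a=grab_frame("wrist")[60:330,120:460,::-1]; b=grab_frame("side")[60:200,260:460,::-1]
cv2.imwrite("pics/m3.png",np.hstack([cv2.resize(a,(400,318)),cv2.resize(b,(400,318))]))
```

```text
[ 0.55251189 -0.20802902  0.1436955 ] [-0.99028588  0.50931384 -1.2634572  -1.06362296  0.95220021  0.98394188] [-0.33470517  0.51705101 -0.42074004] [[-0.076  0.378  0.923]
 [ 0.997  0.009  0.079]
 [ 0.022  0.926 -0.378]]
```

View pics/m3.png

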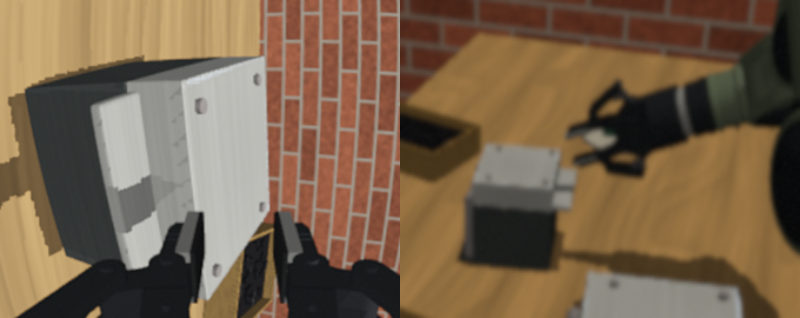

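The lid is still shut: the left half of this frame shows the lip at columns 95-150 with the fingers clear of it. I'll lift from beneath with shut fingers instead, because then the tip is exactly at the TCP.

```bash
cat >> h.py <<'E'
YW=np.radians(5)
def push(phi,pitch,s=.020,hf=.0145,extra=0):
    phi=np.radians(phi);pitch=np.radians(pitch); r=pitch-phi
    a=np.cos(phi)*X-np.sin(phi)*Z; n=np.sin(phi)*X+np.cos(phi)*Z
    Hu=H.copy(); Hu[2]=.091
    K=Hu-.156*a+s*a-(s*np.sin(max(r,0))+extra)*n
    R=fixrot(pitch,YW); return K-hf*R.as_matrix()[:,1],R
E
python3 - <<'E'
from h import *
s,p,C=cur()
T,R=push(0,22,extra=.006)
print(T)
back=p-.06*C.as_matrix()[:,2]; pre=T-.055*X; print(back,pre)
go(back,C); 
print("from back to pre in tool:",R.inv().apply(pre-back)*100,"pre->T",R.inv().apply(T-pre)*100)
E
```

```text
[ 0.53049341 -0.21115396  0.0640637 ]
[ 0.4968801  -0.21272049  0.165661  ] [ 0.47626363 -0.22032624  0.0640637 ]
rotvec [0. 0. 0.] deg 0.0 shift_cm_cur [ 0. -0. -6.] shift_cm_after [ 0. -0. -6.]
from back to pre in tool: [ -0.57799666 -10.21413722   1.84018785] pre->T [0.44109408 2.05369967 5.08308505]
```

Request:
drive_tool([
  [0,0,0,0,0,-3,0],
  [0,0,0,0,0,-3,0],
  [0,0,0,-0.1,-1.7,0.3,0],
  [0,0,0,-0.1,-1.7,0.3,0],
  [0,0,0,-0.1,-1.7,0.3,0],
  [0,0,0,-0.1,-1.7,0.3,0],
  [0,0,0,-0.1,-1.7,0.3,0],
  [0,0,0,-0.1,-1.7,0.3,0],
  [0,0,0,0,0,0,0],
  [0,0,0,0,0,0,0],
])

```text
t: 10.45
ee_pos: [0.4751, -0.2217, 0.0645]
tool_rot: [0.369, 0.569, 0.606, 0.417]
wrist_force: [-0.0, 0.4, 0.6]
finger_gap: 0.0002
grasp_force: 0.0
```

Run:
```python
from h import *
s,p,C=cur(); print(p,s['joints'],s['wrist_force'],C.as_matrix().round(3))
T,R=push(0,22,extra=.006); go(T,R)
```

```text
[ 0.47508162 -0.22169626  0.06448438] [-1.23590574  0.74271183 -1.29406597 -0.99476813  1.11431576  0.60637308] [-0.04117521  0.4024555   0.63994105] [[-0.081  0.382  0.921]
 [ 0.996  0.006  0.085]
 [ 0.027  0.924 -0.381]]
rotvec [-0.007 -0.004 -0.028] deg 1.6 shift_cm_cur [0.6  2.08 5.21] shift_cm_after [0.57 2.06 5.22]
```

Request:
drive_tool([
  [0,0,0,0.1,0.35,0.87,0],
  [0,0,0,0.1,0.35,0.87,0],
  [0,0,0,0.1,0.35,0.87,0],
  [0,0,0,0.1,0.35,0.87,0],
  [0,0,0,0.1,0.35,0.87,0],
  [0,0,0,0.1,0.35,0.87,0],
  [0,0,0,0,0,0,0],
  [0,0,0,0,0,0,0],
  [0,0,0,0,0,0,0],
  [0,0,0,0,0,0,0],
])

```text
t: 11.45
ee_pos: [0.5307, -0.2125, 0.0647]
tool_rot: [0.369, 0.568, 0.606, 0.416]
wrist_force: [0.7, -1.0, -0.4]
finger_gap: 0.0003
grasp_force: 0.0
```

Run:
```python
from h import *
s,p,C=cur(); print(p,s['joints'],s['wrist_force'])
for a,b in ((10,25),(20,30),(30,37),(45,45)):
  T,R=push(a,b); print(a,T);go(T,R)
```

```text
[ 0.53066918 -0.2124738   0.06473822] [-1.05672001  0.81321506 -1.28087516 -1.3068883   1.00372438  0.89566437] [ 0.74594936 -0.95534398 -0.4191184 ]
10 [ 0.53095082 -0.21101997  0.09637695]
rotvec [ 0.046 -0.005 -0.026] deg 3.0 shift_cm_cur [ 0.22  2.94 -1.17] shift_cm_after [ 0.14  2.88 -1.3 ]
20 [ 0.53559788 -0.21014272  0.12169385]
rotvec [ 0.133 -0.006 -0.025] deg 7.8 shift_cm_cur [ 0.34  5.45 -1.69] shift_cm_after [ 0.19  5.19 -2.4 ]
30 [ 0.54397519 -0.20860572  0.14530895]
rotvec [ 0.255 -0.007 -0.025] deg 14.7 shift_cm_cur [ 0.48  7.96 -1.81] shift_cm_after [ 0.27  7.25 -3.76]
45 [ 0.56496616 -0.20493118  0.17691347]
rotvec [ 0.395 -0.009 -0.025] deg 22.7 shift_cm_cur [ 0.76 11.68 -1.05] shift_cm_after [ 0.45 10.39 -5.47]
```

Request:
drive_tool([
  [0.013,0,0,0.03,0.54,-0.15,0],
  [0.013,0,0,0.03,0.54,-0.15,0],
  [0.013,0,0,0.03,0.54,-0.15,0],
  [0.013,0,0,0.03,0.54,-0.15,0],
  [0.013,0,0,0.03,0.54,-0.15,0],
  [0.013,0,0,0.03,0.54,-0.2,0],
  [0.013,0,0,0.03,0.54,-0.2,0],
  [0.013,0,0,0.03,0.54,-0.2,0],
  [0.013,0,0,0.03,0.54,-0.2,0],
  [0.013,0,0,0.03,0.54,-0.2,0],
])

```text
t: 12.45
ee_pos: [0.538, -0.21, 0.121]
tool_rot: [0.331, 0.591, 0.632, 0.376]
wrist_force: [-0.2, 0.1, -0.1]
finger_gap: -0.0004
grasp_force: 0.0
```

Run:
```python
from h import *
s,p,C=cur(); print(p,s['joints'],s['wrist_force'],s['torque'])
a=grab_frame("wrist")[:,100:540,::-1]; b=grab_frame("side")[60:200,260:460,::-1]
cv2.imwrite("pics/m4.png",np.hstack([cv2.resize(a,(400,364)),cv2.resize(b,(400,364))]))
for a,b in ((20,30),(30,37),(45,45)):
  T,R=push(a,b); print(a,T);go(T,R)
```

```text
[ 0.53796997 -0.20995741  0.12096102] [-0.98220686  0.38855207 -1.19331167 -0.70001162  0.86966566  0.85282729] [-0.15462144  0.12100858 -0.09901867] [-0.08306985  0.83930875  0.02412048]
20 [ 0.53559788 -0.21014272  0.12169385]
rotvec [ 0.004 -0.007 -0.023] deg 1.4 shift_cm_cur [ 0.05 -0.18 -0.24] shift_cm_after [ 0.05 -0.18 -0.24]
30 [ 0.54397519 -0.20860572  0.14530895]
rotvec [ 0.126 -0.008 -0.023] deg 7.4 shift_cm_cur [ 0.19  2.29 -0.68] shift_cm_after [ 0.13  2.19 -0.96]
45 [ 0.56496616 -0.20493118  0.17691347]
rotvec [ 0.266 -0.01  -0.022] deg 15.3 shift_cm_cur [ 0.46  6.08 -0.4 ] shift_cm_after [ 0.31  5.77 -1.99]
```

```bash
cat >> h.py <<'E'
def lidmask():
    for n,f,(r0,r1,c0,c1) in (("side","pics/side0.png",(60,165,270,370)),("scene","pics/scene0.png",(180,340,120,270))):
        a=cv2.imread(f)[r0:r1,c0:c1].astype(int); b=grab_frame(n)[r0:r1,c0:c1,::-1].astype(int)
        m=lambda i:((i.min(2)>110)&(i.max(2)-i.min(2)<25)).astype(np.uint8)
        for i in (a,b):
            k,l,st,ce=cv2.connectedComponentsWithStats(m(i)); j=1+np.argsort(-st[1:,4])[:2]
            print(n,[(st[q,:4]+[c0,r0,0,0]).tolist()+[int(st[q,4])] for q in j],end=' | ')
        print()
E
python3 -c "
from h import *
lidmask()"
```

```text
side [[297, 124, 43, 19, 598], [337, 135, 10, 16, 126]] | side [[297, 124, 43, 19, 632], [337, 135, 11, 16, 124]] | 
scene [[145, 235, 101, 98, 5351], [201, 300, 39, 32, 113]] | scene [[145, 235, 101, 98, 5352], [201, 300, 39, 32, 130]] |
```

View pics/m4.png

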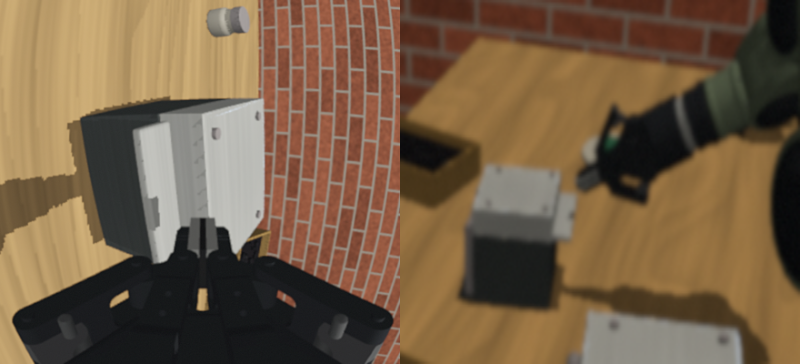

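Run:
```python
from h import *
s,p,C=cur(); 
for n in("side","scene"):print(n,proj(n,p),"edge",proj(n,edge(0)), "edge ends",proj(n,edge(0)+.06*Y),proj(n,edge(0)-.06*Y))
u=proj("side",p); print("in m4 right:",400+(u[0]-260)*2,(u[1]-60)*2.6)
print(np.linalg.norm(p[:2]))
```

```text
side [338.28846682 134.45087437] edge [345.10053569 143.27866666] edge ends [343.44518239 151.82434775] [346.63641345 135.34977225]
scene [176.79057529 256.19468986] edge [175.24527805 254.06976106] edge ends [202.66424587 235.24788084] [146.08231816 274.08881289]
in m4 right: 556.5769336388009 193.5722733622934
0.5778706810817982
```

The lid is still shut. The visible fingertip is at about (325,243) in the wrist view and (350,132) in the side view, which looks short of the reported TCP, so I'll measure by how much.

Run:
```python
from h import *
s,p,C=cur(); M=C.as_matrix();q=s['tool_rot']
for d in (0,.01,.02,.03,.04,.05): print(d,"side",proj("side",p-d*M[:,2]).round(1),"scene",proj("scene",p-d*M[:,2]).round(1),"wrist c,top",wpix(p-d*M[:,2],p,q).round(1),wpix(p-d*M[:,2]+.011*M[:,0],p,q).round(1))
a=grab_frame("wrist"); 
for r in range(200,300,6): print(r,a[r,300:352:4].mean(1).astype(int))
e=grab_frame("scene")
b=cv2.resize(e[200:330,120:280,::-1],(480,390)); c=cv2.resize(grab_frame("side")[110:175,310:380,::-1],(320,297))
cv2.imwrite("pics/m5.png",np.hstack([b,cv2.copyMakeBorder(c,0,93,0,0,0)]))
```

```text
0 side [338.3 134.5] scene [176.8 256.2] wrist c,top [322.1 231.3] [322.1 214.5]
0.01 side [341.2 133.2] scene [173.8 251.5] wrist c,top [322.1 238.1] [322.  220.5]
0.02 side [344.1 132. ] scene [170.7 246.8] wrist c,top [322.  245.5] [322.  227.1]
0.03 side [347.  130.8] scene [167.7 242.1] wrist c,top [322.  253.8] [322.  234.6]
0.04 side [349.9 129.6] scene [164.7 237.4] wrist c,top [322. 263.] [321.9 242.9]
0.05 side [352.8 128.3] scene [161.6 232.7] wrist c,top [321.9 273.3] [321.9 252.4]
200 [144 142 138 141 146 144 143 190 184 184 187 189 188]
206 [144 141 139 141 145 144 130 192 184 183 186 190 189]
212 [145 140 139 138 144 135 136 190 184 184 187 189 188]
218 [144 140 140 138 146 143 136 182 184 183 188 188 189]
224 [144 140 141 138 146 144 135 186 185 185 188 188 189]
230 [142 141 142 137 144 130 143 170 185 185 188 187 190]
236 [142 141 141 137 144 144 144 158 187 187 188 188 190]
242 [141 142 134  84  85  38  20  85  84 137 188 188 190]
248 [111 114 105  85  85  38  19  86  85  93 156 154 191]
254 [24 24 67 84 85 30 18 86 85 86 20 24 19]
260 [24 26 78 85 85 31 19 86 84 86 27 29 30]
266 [24 22 83 85 85 28 17 84 85 86 28 21 23]
272 [24 19 86 84 84 29 17 83 83 85 40 23 25]
278 [ 24  24  24  20  89  34  28 111  25  24  24  23  26]
284 [32 30 23 25 23 31 31 26 22 25 27 33 30]
290 [23 24 26 23 21 30 30 20 23 22 25 24 24]
296 [24 23 24 23 21 29 30 24 23 24 22 24 24]
```

Run:
```python
from h import *
s,p,C=cur(); M=C.as_matrix(); print(bot.grip_depth,[a for a in dir(bot) if a[0]!='_'])
ims={n:grab_frame(n).astype(int) for n in("scene","side")}
for n in ims:
  f=cv2.imread(f"pics/{n}0.png")[:,:,::-1].astype(int)
  for d in np.arange(-.005,.08,.005):
    u,v=np.round(proj(n,p-d*M[:,2])).astype(int); print(n,round(d,3),ims[n][v,u],f[v,u])
```

```text
0.0187 ['IKError', 'grip_depth', 'job_done', 'observe']
scene -0.005 [161 160 149] [155 156 146]
scene 0.0 [163 163 154] [157 157 149]
scene 0.005 [152 152 143] [162 161 152]
scene 0.01 [90 83 70] [154 141 122]
scene 0.015 [88 67 38] [152 122  76]
scene 0.02 [90 70 40] [150 120  69]
scene 0.025 [93 71 42] [155 126  78]
scene 0.03 [92 78 58] [154 122  74]
scene 0.035 [113 112 106] [152 122  73]
scene 0.04 [32 32 34] [153 122  76]
scene 0.045 [51 54 50] [155 125  78]
scene 0.05 [45 43 43] [156 127  78]
scene 0.055 [54 56 53] [164 133  82]
scene 0.06 [40 40 38] [160 129  79]
scene 0.065 [53 54 52] [158 129  77]
scene 0.07 [15 18 11] [157 126  77]
scene 0.075 [14  6 11] [160 129  78]
side -0.005 [127 125 119] [122 120 113]
side 0.0 [112 110 104] [107 105  99]
side 0.005 [130 119 104] [125 114  99]
side 0.01 [140 126 107] [135 121 103]
side 0.015 [144 115  80] [139 111  77]
side 0.02 [143 109  65] [137 104  61]
side 0.025 [134 103  62] [135 103  59]
side 0.03 [109  87  58] [135 103  59]
side 0.035 [82 72 60] [134 101  57]
side 0.04 [60 60 57] [136 102  58]
side 0.045 [58 58 55] [136 102  58]
side 0.05 [57 57 54] [139 105  60]
side 0.055 [61 60 57] [141 106  61]
side 0.06 [54 54 51] [145 110  64]
side 0.065 [51 50 48] [147 111  64]
side 0.07 [23 23 23] [127  99  64]
side 0.075 [12 13 14] [114 101  82]
```

All three cameras agree: the real fingertip sits about 34 mm behind the reported TCP along the tool axis. I'll include that offset and repeat the lift from below.

```bash
cat >> h.py <<'E'
TO=.034
def push2(*a,**k):
    T,R=push(*a,**k); return T+TO*R.as_matrix()[:,2],R
E
python3 - <<'E'
from h import *
s,p,C=cur()
T,R=push2(0,25,extra=.006); pre=T-.045*X
print(T,pre); go(p-.04*C.as_matrix()[:,2],R); print(R.inv().apply(pre-(p-.04*C.as_matrix()[:,2]))*100, R.inv().apply(T-pre)*100)
E
```

```text
[ 0.5604971  -0.20852898  0.04903715] [ 0.51612728 -0.21603357  0.04903715]
rotvec [-0.085 -0.007 -0.026] deg 5.1 shift_cm_cur [ 0.  0. -4.] shift_cm_after [-0.03  0.34 -3.99]
[-0.3965201  -7.73333449  4.95517781] [0.36089516 1.89565631 4.06524807]
```

Request:
drive_tool([
  [-0.042,0,-0.013,0,0,-2,0],
  [-0.042,0,-0.013,0,0,-2,0],
  [0,0,0,-0.07,-1.29,0.83,0],
  [0,0,0,-0.07,-1.29,0.83,0],
  [0,0,0,-0.07,-1.29,0.83,0],
  [0,0,0,-0.07,-1.29,0.83,0],
  [0,0,0,-0.07,-1.29,0.83,0],
  [0,0,0,-0.07,-1.29,0.83,0],
  [0,0,0,0,0,0,0],
  [0,0,0,0,0,0,0],
])

```text
t: 13.9
ee_pos: [0.516, -0.2156, 0.0482]
tool_rot: [0.36, 0.569, 0.623, 0.398]
wrist_force: [0.3, 0.1, 0.2]
finger_gap: 0.0002
grasp_force: 0.0
```

Run:
```python
from h import *
s,p,C=cur(); print(p,s['joints'],s['wrist_force'],C.as_matrix().round(3))
T,R=push2(0,25,extra=.006); go(T,R)
```

```text
[ 0.51598447 -0.2155665   0.0482167 ] [-1.08549599  0.78083042 -1.26663831 -1.15894956  0.99412755  0.77448264] [0.26948362 0.13106608 0.17016257] [[-0.094  0.422  0.902]
 [ 0.996  0.036  0.087]
 [ 0.004  0.906 -0.423]]
rotvec [-0.001 -0.008 -0.001] deg 0.5 shift_cm_cur [0.28 1.98 4.04] shift_cm_after [0.31 1.97 4.04]
```

Insert, then lift about 10° in the same call.

Request:
drive_tool([
  [0,0,0,0.06,0.4,0.81,0],
  [0,0,0,0.06,0.4,0.81,0],
  [0,0,0,0.06,0.4,0.81,0],
  [0,0,0,0.06,0.4,0.81,0],
  [0,0,0,0.06,0.4,0.81,0],
  [0,0,0,0,0,0,0],
  [0,0,0,0,0.5,-0.2,0],
  [0,0,0,0,0.5,-0.2,0],
  [0,0,0,0,0.5,-0.2,0],
  [0,0,0,0,0.5,-0.2,0],
])

```text
t: 14.9
ee_pos: [0.5618, -0.2087, 0.0716]
tool_rot: [0.361, 0.569, 0.623, 0.398]
wrist_force: [0.6, 1.5, -2.5]
finger_gap: -0.0002
grasp_force: 1.0
```

Run:
```python
from h import *
s,p,C=cur(); print(p,s['joints'],s['wrist_force'],s['torque'])
lidmask()
for a,b in ((10,27),(20,31),(30,37),(45,45)):
  T,R=push2(a,b); print(a,T);go(T,R)
```

```text
[ 0.56177204 -0.2086644   0.07162466] [-0.9555043   0.71522722 -1.22893133 -1.19016103  0.90459619  0.93826735] [ 0.57464668  1.47257148 -2.53053749] [-0.11808896  1.32715526  0.11955487]
side [[297, 124, 43, 19, 598], [337, 135, 10, 16, 126]] | side [[296, 122, 42, 18, 603], [336, 130, 11, 16, 131]] | 
scene [[145, 235, 101, 98, 5351], [201, 300, 39, 32, 113]] | scene [[142, 231, 105, 104, 6029], [201, 308, 31, 24, 62]] | 
10 [ 0.5605617  -0.20843874  0.08050228]
rotvec [ 0.035 -0.007  0.001] deg 2.1 shift_cm_cur [ 0.05  0.69 -0.48] shift_cm_after [ 0.05  0.68 -0.5 ]
20 [ 0.56429771 -0.20764126  0.10398848]
rotvec [ 0.105 -0.007  0.001] deg 6.0 shift_cm_cur [ 0.1   2.98 -1.13] shift_cm_after [ 0.09  2.85 -1.43]
30 [ 0.57102547 -0.20623913  0.12484724]
rotvec [ 0.21  -0.007  0.002] deg 12.0 shift_cm_cur [ 0.18  5.16 -1.39] shift_cm_after [ 0.17  4.76 -2.43]
45 [ 0.5889163  -0.20283582  0.15287184]
rotvec [ 0.349 -0.007  0.002] deg 20.0 shift_cm_cur [ 0.35  8.47 -0.93] shift_cm_after [ 0.36  7.64 -3.77]
```

Request:
drive_tool([
  [0.021,0,0,0.02,0.5,-0.2,0],
  [0.021,0,0,0.02,0.5,-0.2,0],
  [0.021,0,0,0.02,0.5,-0.2,0],
  [0.021,0,0,0.02,0.5,-0.2,0],
  [0.021,0,0,0.02,0.5,-0.2,0],
  [0.021,0,0,0.02,0.5,-0.2,0],
  [0.021,0,0,0.02,0.5,-0.2,0],
  [0.021,0,0,0.02,0.5,-0.2,0],
  [0.021,0,0,0.02,0.5,-0.2,0],
  [0.021,0,0,0.02,0.5,-0.2,0],
])

```text
t: 16.0
ee_pos: [0.5695, -0.2061, 0.1244]
tool_rot: [0.299, 0.603, 0.662, 0.33]
wrist_force: [-0.7, 0.5, -1.6]
finger_gap: -0.0
grasp_force: 0.8
```

Run:
```python
from h import *
s,p,C=cur(); print(p,s['joints'],s['wrist_force'],s['torque'])
lidmask()
for a,b in ((30,37),(45,43),(60,50),(75,58)):
  T,R=push2(a,b); print(a,T);go(T,R)
```

```text
[ 0.56950923 -0.20614781  0.12444859] [-0.84839268  0.29257402 -1.06373045 -0.44520571  0.70173124  0.87977735] [-0.70359437  0.46871555 -1.60171742] [-0.15869875  1.09101918 -0.02640501]
side [[297, 124, 43, 19, 598], [337, 135, 10, 16, 126]] | side [[296, 109, 34, 26, 329], [330, 113, 12, 15, 95]] | 
scene [[145, 235, 101, 98, 5351], [201, 300, 39, 32, 113]] | scene [[135, 224, 116, 116, 7457], [265, 197, 5, 7, 7]] | 
30 [ 0.57102547 -0.20623913  0.12484724]
rotvec [ 0.001 -0.006  0.004] deg 0.4 shift_cm_cur [ 0.02 -0.06  0.1 ] shift_cm_after [ 0.02 -0.06  0.1 ]
45 [ 0.59010025 -0.20273223  0.15337395]
rotvec [ 0.106 -0.006  0.004] deg 6.1 shift_cm_cur [ 0.19  3.39 -0.07] shift_cm_after [ 0.2   3.36 -0.43]
60 [ 0.61365851 -0.1984036   0.17341352]
rotvec [ 0.228 -0.006  0.005] deg 13.1 shift_cm_cur [0.4  6.42 0.63] shift_cm_after [ 0.43  6.4  -0.83]
75 [ 0.64099233 -0.19337158  0.18584845]
rotvec [ 0.367 -0.005  0.005] deg 21.1 shift_cm_cur [0.64 9.08 2.1 ] shift_cm_after [ 0.69  9.22 -1.3 ]
```

Request:
drive_tool([
  [0.023,0,0,0.04,0.65,-0.04,0],
  [0.023,0,0,0.04,0.65,-0.04,0],
  [0.023,0,0,0.04,0.65,-0.04,0],
  [0.023,0,0,0.04,0.65,-0.02,0],
  [0.023,0,0,0.04,0.65,0,0],
  [0.023,0,0,0.04,0.65,0,0],
  [0.023,0,0,0.04,0.65,0,0],
  [0.023,0,0,0.04,0.65,0.02,0],
  [0.023,0,0,0.04,0.65,0.02,0],
  [0.023,0,0,0.04,0.65,0.02,0],
])

```text
t: 17.1
ee_pos: [0.6125, -0.1981, 0.1713]
tool_rot: [0.228, 0.634, 0.695, 0.252]
wrist_force: [-0.6, -0.3, -1.0]
finger_gap: -0.0005
grasp_force: 0.4
```

Run:
```python
from h import *
s,p,C=cur(); print(p,s['joints'],s['wrist_force'],s['torque'])
lidmask()
for a,b in ((60,50),(80,62),(92,70),(105,76)):
  T,R=push2(a,b); print(a,T);go(T,R)
```

```text
[ 0.61247442 -0.19813405  0.17133992] [-0.66524629  0.18229979 -0.74548241  0.10225321  0.45698403  0.94219072] [-0.56408839 -0.31363001 -0.98946677] [-0.12171046  0.79699591  0.02711352]
side [[297, 124, 43, 19, 598], [337, 135, 10, 16, 126]] | side [[306, 97, 12, 18, 137], [359, 114, 11, 8, 18]] | 
scene [[145, 235, 101, 98, 5351], [201, 300, 39, 32, 113]] | scene [[146, 242, 111, 98, 1512], [139, 232, 71, 50, 517]] | 
60 [ 0.61365851 -0.1984036   0.17341352]
rotvec [-0.001 -0.006  0.005] deg 0.4 shift_cm_cur [ 0.04 -0.03 -0.05] shift_cm_after [ 0.04 -0.03 -0.05]
80 [ 0.64986184 -0.19166309  0.1881063 ]
rotvec [ 0.208 -0.005  0.006] deg 11.9 shift_cm_cur [0.37 3.72 1.17] shift_cm_after [0.39 3.88 0.38]
92 [ 0.6726906  -0.1873825   0.19000831]
rotvec [ 0.348 -0.005  0.006] deg 19.9 shift_cm_cur [0.58 5.62 2.51] shift_cm_after [0.62 6.14 0.45]
105 [ 0.69888475 -0.18263918  0.18586799]
rotvec [ 0.452 -0.004  0.006] deg 25.9 shift_cm_cur [0.8  7.39 4.53] shift_cm_after [0.86 8.62 0.85]
```

Request:
drive_tool([
  [0.035,0,0,0.06,0.6,0.15,0],
  [0.035,0,0,0.06,0.6,0.15,0],
  [0.035,0,0,0.06,0.6,0.15,0],
  [0.035,0,0,0.06,0.6,0.15,0],
  [0.035,0,0,0.06,0.6,0.15,0],
  [0.035,0,0,0.06,0.6,0.15,0],
  [0.035,0,0,0.06,0.6,0.15,0],
  [0.035,0,0,0.06,0.6,0.15,0],
  [0.035,0,0,0.06,0.6,0.15,0],
  [0.035,0,0,0.06,0.6,0.15,0],
])

```text
t: 18.2
ee_pos: [0.671, -0.187, 0.1888]
tool_rot: [0.114, 0.664, 0.728, 0.127]
wrist_force: [0.5, -0.8, 0.0]
finger_gap: -0.0
grasp_force: 0.0
```

Run:
```python
from h import *
s,p,C=cur(); print(p,s['joints'],s['wrist_force'],s['torque'])
lidmask()
for a,b in ((92,70),(105,76)):
  T,R=push2(a,b); print(a,T);go(T,R)
```

```text
[ 0.67100984 -0.1870242   0.18881871] [-0.46633554  0.36657608 -0.22425165  0.68721536  0.18230528  1.03867255] [ 0.54432685 -0.79151015  0.03316154] [-0.12470066  0.32922584 -0.02040183]
side [[297, 124, 43, 19, 598], [337, 135, 10, 16, 126]] | side [[289, 131, 9, 7, 30], [360, 114, 10, 9, 17]] | 
scene [[145, 235, 101, 98, 5351], [201, 300, 39, 32, 113]] | scene [[191, 289, 79, 51, 1143], [184, 287, 11, 15, 108]] | 
92 [ 0.6726906  -0.1873825   0.19000831]
rotvec [-0.003 -0.005  0.006] deg 0.5 shift_cm_cur [-0.04  0.03 -0.05] shift_cm_after [-0.04  0.03 -0.05]
105 [ 0.69888475 -0.18263918  0.18586799]
rotvec [ 0.101 -0.005  0.006] deg 5.8 shift_cm_cur [0.19 2.39 1.24] shift_cm_after [0.21 2.5  0.99]
```

Request:
drive_tool([
  [0.025,0,0,0.05,0.6,0.25,0],
  [0.025,0,0,0.05,0.6,0.25,0],
  [0.025,0,0,0.05,0.6,0.25,0],
  [0.025,0,0,0.05,0.6,0.25,0],
  [0,0,0,0,0,0,0],
  [0,0,0,0,-1,-1,0],
  [0,0,0,0,-2,-2,0],
  [0,0,0,0,-2,-2,0.3],
  [0,0,0,0,-2,-2,0.6],
  [0,0,0,0,-2,-2,0.8],
])

```text
t: 19.3
ee_pos: [0.5854, -0.1928, 0.2538]
tool_rot: [0.081, 0.669, 0.734, 0.091]
wrist_force: [1.3, 0.1, -0.2]
finger_gap: 0.0434
grasp_force: 0.0
```

Run:
```python
from h import *
s,p,C=cur(); print(p,s['joints'],s['wrist_force'],s['torque'],C.as_matrix().round(3))
lidmask()
hc=H-.068*X; hc[2]=.098; print("half flange top ctr",hc)
cv2.imwrite("pics/w6.png",grab_frame("wrist")[:,:,::-1]); cv2.imwrite("pics/sc6.png",grab_frame("scene")[:,:,::-1])
for n in("scene",):print(proj(n,hc))
print("wrist",wpix(hc,p,s['tool_rot']))
```

```text
[ 0.58537753 -0.19277616  0.25384306] [-0.51560067  0.24351457 -0.19412592  0.93213498  0.14097786  0.97663975] [ 1.26094946  0.10910062 -0.22467497] [-0.05907415  0.18629723  0.00081551] [[-0.093  0.966  0.241]
 [ 0.996  0.09   0.025]
 [ 0.002  0.243 -0.97 ]]
side [[297, 124, 43, 19, 598], [337, 135, 10, 16, 126]] | side [[289, 131, 9, 14, 66], [359, 114, 11, 9, 20]] | 
scene [[145, 235, 101, 98, 5351], [201, 300, 39, 32, 113]] | scene [[191, 290, 79, 50, 1272], [185, 292, 23, 11, 120]] | 
half flange top ctr [ 0.60295227 -0.19934027  0.098     ]
[199.63701281 286.99091134]
wrist [302.27165465 182.99459126]
```

Run:
```python
import cv2,numpy as np
w=cv2.imread("pics/w6.png")[90:270,210:410]; s=cv2.imread("pics/sc6.png")[160:360,120:420]
cv2.imwrite("pics/m6.png",np.hstack([cv2.resize(w,(500,450),interpolation=2),cv2.copyMakeBorder(s,0,250,0,0,0)]))
```

```text
(no output)
```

View pics/m6.png

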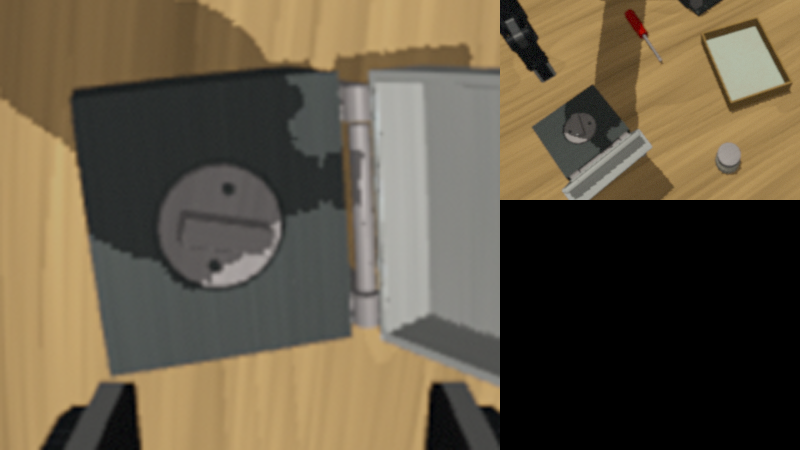

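The lid stands open (scene inset, around (607,165)). The half is visible: its flange circle is centred at crop (220,227), and its rib runs from about (183,213) to (275,228). I'll measure both now.

Run:
```python
from h import *
np.set_printoptions(precision=4,suppress=True)
s,p,C=cur(); q=s['tool_rot']; im=cv2.imread("pics/w6.png"); g=cv2.cvtColor(im,6)
cr=cv2.resize(g[90:270,210:410],None,fx=4,fy=4,interpolation=2)
F=lambda u,v:((u+.5)/4-.5+210,(v+.5)/4-.5+90)
l=cv2.createLineSegmentDetector().detect(cr)[0][:,0]
for a in l:
    if np.hypot(a[2]-a[0],a[3]-a[1])<40: continue
    m=(a[:2]+a[2:])/2
    if np.hypot(m[0]-352,m[1]-363)<85:
        P=[won(F(*a[:2]),.112,p,q),won(F(*a[2:]),.112,p,q)]; d=P[1]-P[0]
        print((a/4*2.5).round(0),P[0][:2],P[1][:2],"len",np.linalg.norm(d).round(4),"ang",np.degrees(np.arctan2(d[1],d[0])).round(1))
c=cv2.HoughCircles(cr,cv2.HOUGH_GRADIENT,1,200,param1=100,param2=25,minRadius=80,maxRadius=115)
print(c)
if c is not None:
    u,v,r=c[0,0]; print(won(F(u,v),.092,p,q), "diam",np.linalg.norm(won(F(u+r,v),.092,p,q)-won(F(u-r,v),.092,p,q)))
u,v=220/2.5*4,227/2.5*4; print(won(F(u,v),.092,p,q))
```

```text
None
[ 0.6007 -0.1986  0.092 ]
```

Run:
```python
from h import *
np.set_printoptions(precision=4,suppress=True)
s,p,C=cur(); q=s['tool_rot']; im=cv2.imread("pics/w6.png"); g=cv2.cvtColor(im,6)
F=lambda u,v:((u+.5)/2.5-.5+210,(v+.5)/2.5-.5+90)
for a,b in (((183,213),(275,228)),((180,250),(268,252))):
    P=[won(F(*a),.112,p,q),won(F(*b),.112,p,q)]; d=P[1]-P[0]; print(P[0][:2],P[1][:2],np.linalg.norm(d),np.degrees(np.arctan2(d[1],d[0])))
print(g[162:206:2,270:326:2])
```

```text
[ 0.581  -0.1886] [ 0.6209 -0.1938] 0.040190519747361625 -7.4459696650041005
[ 0.5807 -0.2045] [ 0.6187 -0.2045] 0.03804151248522529 0.0070946482361025735
[[ 43  44  45  42  40  48  72  89  90  93  92  91  90  92  92  87  90  93
   93  89  93  91  74  39  40  43  43  42]
 [ 43  45  43  39  47  73  89  88  90  92  93  92  91  92  82  43  51  83
   92  89  92  92  88  69  41  43  43  41]
 [ 43  45  41  42  74  90  90  89  90  91  92  91  91  93  82  45  48  83
   92  90  93  90  89  89  62  37  42  43]
 [ 43  42  41  56  89  89  90  89  89  92  92  91  92  93  92  80  84  93
   91  90  92  90  89  92  89  48  41  43]
 [ 45  41  45  78  92  90  88  88  90  91  91  92  91  93  94  93  94  94
   90  91  93  89  90  91  93  70  35  42]
 [ 44  39  59  91  91  90  88  89  91  94  92  92  91  93  93  94  95  92
   90  91  92  89  90  91  93  79  34  42]
 [ 43  40  72  92  91  89  78  70  76  81  85  89  91  92  93  93  94  93
   90  92  91  88  90  92  92  84  44  40]
 [ 43  42  77  92  90  88  69  64  64  65  64  65  67  69  74  75  80  81
   85  88  91  89  89  91  92  89  59  56]
 [ 42  43
[... 929 characters left out ...]
 78  65  51  39  78  90  90  92  92  91  91  91  63  56  87  94  93 127
  157 161 162 163 165 137  65  81  84  81]
 [ 85  87  71  45  50  84  92  93  91  92  92  85  43  40  77 155 156 164
  162 159 161 164 144  70  75  83  83  82]
 [ 85  86  84  66  38  51  82  93  91  90  92  94  72  77 120 163 162 162
  160 160 161 143  81  71  83  82  84  82]
 [ 85  84  85  85  58  35  44  78  91  92  92  92 116 167 166 163 162 163
  162 154 101  65  75  84  82  81  83  81]
 [ 85  84  84  86  79  51  45  38  56  68 100 132 120 167 166 160 161 150
  116  85  70  79  82  83  83  81  84  81]
 [ 84  84  84  85  86  84  75  43  40  39  57 105 104 113 112 105  79  67
   62  70  85  82  82  82  84  82  84  81]]
```

```bash
cat >> h.py <<'E'
def down(xyaw):
    a=np.radians(xyaw); x=np.array([np.cos(a),np.sin(a),0]); z=-Z; return Ro.from_matrix(np.c_[x,np.cross(z,x),z])
E
python3 - <<'E'
from h import *
s,p,C=cur(); q=s['tool_rot']
P=[won(u,.112,p,q) for u in ((284,178.5),(316,182.5))]; m=(P[0]+P[1])/2; print(P,np.degrees(np.arctan2(*(P[1]-P[0])[1::-1])),"ctr",m+.006*np.array([np.sin(np.radians(-8)),-np.cos(np.radians(-8)),0]))
go(np.array([.602,-.199,.16]),down(172))
E
```

```text
[array([ 0.58242636, -0.19238377,  0.112     ]), array([ 0.61698952, -0.19568032,  0.112     ])] -5.448250027937173 ctr [ 0.5988729  -0.19997365  0.112     ]
rotvec [ 0.209  0.164 -1.332] deg 77.8 shift_cm_cur [-0.73 -0.91  9.47] shift_cm_after [-1.55 -0.37  9.41]
```

Request:
drive_tool([
  [0.021,0.016,-0.133,0,0,0,0.6],
  [0.021,0.016,-0.133,0,0,0,0.6],
  [0.021,0.016,-0.133,0,0,0,0.6],
  [0.021,0.016,-0.133,0,0,0,0.6],
  [0.021,0.016,-0.133,0,0,0,0.6],
  [0.021,0.016,-0.133,0,0,0,0.6],
  [0.021,0.016,-0.133,0,0,0,0.6],
  [0.021,0.016,-0.133,0,0,0,0.6],
  [0.021,0.016,-0.133,0,0,0,0.6],
  [0.021,0.016,-0.133,0,0,0,0.6],
])

```text
t: 20.5
ee_pos: [0.5881, -0.1926, 0.2518]
tool_rot: [-0.001, 0.067, 0.998, -0.001]
wrist_force: [-0.0, 0.7, -0.0]
finger_gap: 0.0512
grasp_force: 0.0
```

Run:
```python
from h import *
s,p,C=cur(); print(p,s['joints'],C.as_matrix().round(3))
go(np.array([.601,-.199,.12]),down(173)); lidmask()
im=grab_frame("wrist"); cv2.imwrite("pics/w7.png",im[:,:,::-1]); q=s['tool_rot']
c=wpix([.601,-.199,.112],p,q); print(c)
g=cv2.cvtColor(im,7); u,v=c.astype(int); print(g[v-34:v+36:3,u-36:u+38:3])
```

```text
[ 0.58814059 -0.1926018   0.25184935] [-0.43434854  0.43313091  0.1036509   1.24238645 -0.00242531 -0.29964872] [[-0.991  0.134 -0.002]
 [ 0.134  0.991 -0.002]
 [ 0.002 -0.002 -1.   ]]
rotvec [-0.002 -0.002 -0.013] deg 0.7 shift_cm_cur [-1.38 -0.43 13.18] shift_cm_after [-1.35 -0.48 13.18]
side [[297, 124, 43, 19, 598], [337, 135, 10, 16, 126]] | side [[358, 114, 12, 10, 23], [270, 108, 3, 5, 8]] | 
scene [[145, 235, 101, 98, 5351], [201, 300, 39, 32, 113]] | scene [[191, 289, 79, 51, 1089], [185, 273, 28, 26, 356]] | 
[317.77604202 189.88246341]
[[ 81  82  81  80  81  81  83  82  81  80  80  82  83  83  83  84  85  84
   83  83  82  82  80  83  45]
 [ 81  82  83  82  82  81  80  82  79  66  70  70  70  74  74  72  80  83
   81  82  82  81  82  80  39]
 [ 82  82  81  80  80  80  81  61  78 118 164 163 164 163 143 111  72  72
   82  81  82  82  82  56  40]
 [ 79  80  80  81  82  81  71 116 163 162 162 161 161 161 161 161 151  82
   69  81  82  83  63  46  43]
 [ 80  80  82  83  83  62 132 162 160 160 122 114 113 112 160 158 157 158
  104  69  84  73  41  40  42]
 [ 81  81  81  81  64 
[... 1273 characters left out ...]
36  61  81  84  88  84  77  54  36  39
   39  40  39  42  41  41  41]
 [ 77  47  41  41  42  40  40  41  43  41  39  37  37  37  37  38  39  41
   41  41  42  40  40  40  39]
 [ 79  56  41  40  42  43  44  51  71  39  40  39  40  40  40  41  40  39
   40  39  41  41  40  41  40]
 [ 77  65  40  43  42  42  54  76  72  51  39  40  41  42  41  41  41  41
   40  40  41  39  40  41  42]
 [ 78  73  49  46  58  76  76  75  76  76  70  39  41  43  40  41  40  41
   42  41  41  41  40  41  41]
 [ 74  73  75  75  77  77  76  74  75  76  74  63  41  40  41  41  41  41
   41  40  39  41  42  41  40]
 [ 76  76  76  75  76  75  76  75  76  75  74  66  42  42  43  43  42  40
   40  41  40  40  38  43  57]]
```

Request:
drive_tool([
  [0,0,0,-0.2,-0.08,2.2,0.5],
  [0,0,0,-0.2,-0.08,2.2,0.5],
  [0,0,0,-0.2,-0.08,2.2,0.5],
  [0,0,0,-0.2,-0.08,2.2,0.5],
  [0,0,0,-0.2,-0.08,2.2,0.5],
  [0,0,0,-0.2,-0.05,2.2,0.5],
  [0,0,0,0,0,1,0.5],
  [0,0,0,0,0,1,0.5],
  [0,0,0,0,0,0,0.5],
  [0,0,0,0,0,0,0.5],
])

```text
t: 21.65
ee_pos: [0.5995, -0.1994, 0.102]
tool_rot: [0.0, 0.07, 0.998, -0.001]
wrist_force: [-0.4, 0.3, -0.0]
finger_gap: 0.0425
grasp_force: 0.0
```

Run:
```python
from h import *
s,p,C=cur(); print(p,s['wrist_force'],s['torque'])
go(np.array([.601,-.199,.064]),C)
im=grab_frame("wrist"); cv2.imwrite("pics/w8.png",im[:,:,::-1]); q=s['tool_rot']; g=cv2.cvtColor(im,7)
# tip check
for d in (.034,.05): print(wpix(p-d*C.as_matrix()[:,2],p,q))
for r in (200,215,230,245,260,275): print(r,g[r,236:412:6])
```

```text
[ 0.5995481  -0.19936825  0.10196318] [-0.36254611  0.29805998 -0.03964149] [-0.04337727  0.00801262 -0.04435396]
rotvec [0. 0. 0.] deg 0.0 shift_cm_cur [-0.14  0.06  3.8 ] shift_cm_after [-0.14  0.06  3.8 ]
[321.27669694 254.17601614]
[321.16247909 269.83359511]
200 [ 86  85  87  89  89  89  88  83  98 166 167 167 167  77  75  81 115 156
  98  99  93  42  46  47  47  47  48  47  48  48]
215 [ 84  86  87  87  87  87  87  95 167 168 167 168 101 148 148  98  97  99
  99 100  99  96  47  49  48  45  47  47  48  47]
230 [ 85  84  47  50  50  46  74  33 101 103  99 101  99  98  99  98  98 100
 100  99  99  90  46  46  48  46  46  47  48  47]
245 [83 62 46 48 48 87 88 12 39 97 96 96 95 99 98 98 96 96 95 96 44 47 12 76
 77 46 47 45 46 47]
260 [162  76  24  24  77  77  16  12  48  47  48  47  49  99  98  98  55  45
  46  44  47  50  15  14  76  76  23  26  46  48]
275 [167  19  22  83  90  17  14  14  82  82  52  48  47  48  46  48  47  48
  47  47  48  48  14  16  30  90  74  22  18  52]
```

Request:
drive_tool([
  [0,0,0,-0.02,0,0.6,0.5],
  [0,0,0,-0.02,0,0.6,0.5],
  [0,0,0,-0.02,0,0.6,0.5],
  [0,0,0,-0.02,0,0.6,0.5],
  [0,0,0,-0.02,0,0.6,0.5],
  [0,0,0,0,0,0.4,0.5],
  [0,0,0,0,0,0.3,0.5],
  [0,0,0,0,0,0,0.4],
  [0,0,0,0,0,0,0.3],
  [0,0,0,0,0,0,0.2],
])

```text
t: 22.7
ee_pos: [0.6005, -0.1995, 0.0646]
tool_rot: [0.0, 0.07, 0.998, -0.001]
wrist_force: [-0.0, -0.8, 0.5]
finger_gap: 0.017
grasp_force: 0.0
```

Request:
drive_tool([
  [0,0,0,0,0,0,0.1],
  [0,0,0,0,0,0,0],
  [0,0,0,0,0,0,0],
  [0,0,0,0,0,0,0],
  [0,0,0,0,0,0,0],
  [0,0,0,0,0,0,0],
  [0,0,0,0,0,0,0],
  [0,0,0,0,0,0,0],
  [0,0,0,0,0,0,0],
  [0,0,0,0,0,0,0],
])

```text
t: 23.7
ee_pos: [0.6006, -0.1996, 0.0649]
tool_rot: [0.0, 0.07, 0.998, -0.001]
wrist_force: [-1.5, -0.3, 4.9]
finger_gap: 0.0108
grasp_force: 60.5
```

Run:
```python
from h import *
s,p,C=cur(); print(p,s['wrist_force'],s['finger_gap'],s['grasp_force'])
# tray
im=cv2.imread("pics/scene0.png")[:,:,::-1].astype(int)
sub=im[170:275,310:420]; m=((sub.min(2)>140)).astype(np.uint8)
k,l,st,ce=cv2.connectedComponentsWithStats(m); j=1+np.argmax(st[1:,4]); print(st[j],ce[j])
ys,xs=np.where(l==j); r=cv2.minAreaRect(np.c_[xs+310,ys+170].astype(np.float32)); box=cv2.boxPoints(r)
hull=cv2.convexHull(np.c_[xs+310,ys+170].astype(np.int32)); q=cv2.approxPolyDP(hull,6,True)[:,0]; print(q)
for z in(.008,.018,.028): print(z,[on("scene",u,z)[:2].round(3) for u in q])
# rim outer corners from view
rim=np.array([on("scene",u,.045)[:2] for u in [(322,194),(377,180),(410,243),(350,268)]]); print(rim,rim.mean(0))
```

```text
[ 0.6005784  -0.19962543  0.06489089] [-1.45616813 -0.31136927  4.93785297] 0.010754570482509183 60.488126277923584
[  18   18   75   72 3191] [54.02036979 52.75775619]
[[402 242]
 [353 259]
 [328 201]
 [374 188]]
0.008 [array([0.698, 0.206]), array([0.675, 0.092]), array([0.524, 0.126]), array([0.551, 0.239])]
0.018 [array([0.701, 0.202]), array([0.678, 0.089]), array([0.529, 0.122]), array([0.556, 0.234])]
0.028 [array([0.704, 0.197]), array([0.681, 0.086]), array([0.534, 0.118]), array([0.561, 0.229])]
[[0.52050243 0.1108002 ]
 [0.55437767 0.23904075]
 [0.719582   0.2017168 ]
 [0.69925204 0.06460458]] [0.62342853 0.15404058]
```

Request:
drive_tool([
  [0,0,0,0,0,-0.3,0],
  [0,0,0,0,0,-0.6,0],
  [0,0,0,0,0,-1.4,0],
  [0,0,0,0,0,-2,0],
  [0,0,0,0,0,-2,0],
  [0,0,0,0,0,-2,0],
  [0,0,0,0,0,-2,0],
  [0,0,0,0,0,-1.5,0],
  [0,0,0,0,0,0,0],
  [0,0,0,0,0,0,0],
])

```text
t: 24.7
ee_pos: [0.6003, -0.1992, 0.1826]
tool_rot: [0.0, 0.07, 0.998, -0.001]
wrist_force: [-0.0, 0.3, -2.2]
finger_gap: 0.0104
grasp_force: 59.7
```

Run:
```python
from h import *
s,p,C=cur(); print(p,s['wrist_force'],s['finger_gap'],s['grasp_force'],s['joints'])
go(np.array([.618,.158,.18]),C); lidmask()
```

```text
[ 0.60030478 -0.19917686  0.18262502] [-0.02458509  0.25808676 -2.15815097] 0.010384903717121322 59.651750922203064 [-0.43600709  0.4890289   0.01609766  1.09663712 -0.00184168 -0.29565049]
rotvec [0. 0. 0.] deg 0.0 shift_cm_cur [ 3.24 35.61  0.18] shift_cm_after [ 3.24 35.61  0.18]
side [[297, 124, 43, 19, 598], [337, 135, 10, 16, 126]] | side [[359, 114, 11, 9, 21], [270, 108, 3, 5, 8]] | 
scene [[145, 235, 101, 98, 5351], [201, 300, 39, 32, 113]] | scene [[191, 289, 79, 51, 1106], [226, 326, 1, 1, 1]] |
```

Request:
drive_tool([
  [0,0,0,0.3,2,0,0],
  [0,0,0,0.3,3.5,0,0],
  [0,0,0,0.3,4,0,0],
  [0,0,0,0.3,4.3,0,0],
  [0,0,0,0.4,4.3,0,0],
  [0,0,0,0.4,4.3,0,0],
  [0,0,0,0.3,4.2,0,0],
  [0,0,0,0.3,4,0,0],
  [0,0,0,0.3,3,0,0],
  [0,0,0,0.3,2,0,0],
])

```text
t: 25.8
ee_pos: [0.617, 0.1612, 0.1805]
tool_rot: [-0.001, 0.069, 0.998, -0.001]
wrist_force: [0.8, -0.6, -1.8]
finger_gap: 0.0102
grasp_force: 59.6
```

Run:
```python
from h import *
s,p,C=cur(); print(p,s['wrist_force'],s['finger_gap'],s['grasp_force'],s['joints'],C.as_matrix().round(3))
go(np.array([.618,.158,.09]),C)
```

```text
[0.61697799 0.16122531 0.18050884] [ 0.80373038 -0.5861726  -1.7956944 ] 0.010244609764955481 59.6320778131485 [ 1.40483361e-01  5.03290699e-01  3.39121317e-02  1.10382426e+00
 -1.04942905e-03  2.77885677e-01] [[-0.991  0.137 -0.002]
 [ 0.137  0.991 -0.001]
 [ 0.002 -0.002 -1.   ]]
rotvec [0. 0. 0.] deg 0.0 shift_cm_cur [-0.16 -0.29  9.05] shift_cm_after [-0.16 -0.29  9.05]
```

Request:
drive_tool([
  [0,0,0,0,-0.1,1,0],
  [0,0,0,0,-0.1,2,0],
  [0,0,0,0,-0.1,2.2,0],
  [0,0,0,0,0,2.2,0],
  [0,0,0,0,0,2.2,0],
  [0,0,0,0,0,2.2,0],
  [0,0,0,0,0,1.6,0],
  [0,0,0,0,0,1,0],
  [0,0,0,0,0,0.5,0],
  [0,0,0,0,0,0,0],
])

```text
t: 26.8
ee_pos: [0.6173, 0.1543, 0.0319]
tool_rot: [-0.001, 0.07, 0.998, -0.001]
wrist_force: [1.1, 0.1, -1.7]
finger_gap: 0.0104
grasp_force: 59.7
```

Request:
drive_tool([
  [0,0,0,0,0,0.3,0],
  [0,0,0,0,0,0.2,0],
  [0,0,0,0,0,0.2,0],
  [0,0,0,0,0,0.1,0],
  [0,0,0,0,0,0.1,0],
  [0,0,0,0,0,0,0],
  [0,0,0,0,0,0,0],
  [0,0,0,0,0,0,0],
  [0,0,0,0,0,0,0],
  [0,0,0,0,0,0,0],
])

```text
t: 27.8
ee_pos: [0.6179, 0.1545, 0.0237]
tool_rot: [-0.0, 0.07, 0.998, -0.001]
wrist_force: [0.0, -0.6, -2.1]
finger_gap: 0.0103
grasp_force: 59.7
```

Run:
```python
from h import *
s,p,C=cur(); print(p,s['wrist_force'],s['finger_gap'],s['grasp_force'])
im=grab_frame("side"); cv2.imwrite("pics/sd9.png",im[:,:,::-1])
```

```text
[0.61791432 0.15452518 0.02367327] [ 0.01081054 -0.62597069 -2.1060267 ] 0.010262240563477716 59.69824969768524
```

Request:
drive_tool([
  [0,0,0,0,0,0.2,0],
  [0,0,0,0,0,0.2,0],
  [0,0,0,0,0,0.2,0],
  [0,0,0,0,0,0.2,0],
  [0,0,0,0,0,0.1,0],
  [0,0,0,0,0,0.1,0],
  [0,0,0,0,0,0.1,0],
  [0,0,0,0,0,0.1,0],
  [0,0,0,0,0,0,0],
  [0,0,0,0,0,0,0],
])

```text
t: 28.85
ee_pos: [0.6179, 0.1545, 0.0116]
tool_rot: [-0.0, 0.07, 0.998, -0.001]
wrist_force: [-0.4, -0.1, -1.8]
finger_gap: 0.0105
grasp_force: 59.7
```

Request:
drive_tool([
  [0,0,0,0,0,0.05,0],
  [0,0,0,0,0,0.05,0],
  [0,0,0,0,0,0.05,0],
  [0,0,0,0,0,0.05,0],
  [0,0,0,0,0,0.05,0],
  [0,0,0,0,0,0.05,0],
  [0,0,0,0,0,0.05,0],
  [0,0,0,0,0,0.05,0],
  [0,0,0,0,0,0,0],
  [0,0,0,0,0,0,0],
])

```text
t: 29.85
ee_pos: [0.6179, 0.1545, 0.0076]
tool_rot: [-0.0, 0.07, 0.998, -0.001]
wrist_force: [0.4, 0.2, -2.7]
finger_gap: 0.0103
grasp_force: 59.7
```

Request:
drive_tool([
  [0,0,0,0,0,0.04,0],
  [0,0,0,0,0,0.04,0],
  [0,0,0,0,0,0.04,0],
  [0,0,0,0,0,0.04,0],
  [0,0,0,0,0,0.04,0],
  [0,0,0,0,0,0.04,0],
  [0,0,0,0,0,0.04,0],
  [0,0,0,0,0,0.04,0],
  [0,0,0,0,0,0,0],
  [0,0,0,0,0,0,0],
])

```text
t: 30.85
ee_pos: [0.6179, 0.1545, 0.0044]
tool_rot: [-0.0, 0.07, 0.998, -0.001]
wrist_force: [-0.3, 0.1, -2.1]
finger_gap: 0.0104
grasp_force: 59.7
```

Request:
drive_tool([
  [0,0,0,0,0,0.04,0],
  [0,0,0,0,0,0.04,0],
  [0,0,0,0,0,0.04,0],
  [0,0,0,0,0,0.04,0],
  [0,0,0,0,0,0.04,0],
  [0,0,0,0,0,0.04,0],
  [0,0,0,0,0,0.04,0],
  [0,0,0,0,0,0.04,0],
  [0,0,0,0,0,0,0],
  [0,0,0,0,0,0,0],
])

```text
t: 31.85
ee_pos: [0.6179, 0.1545, 0.0012]
tool_rot: [-0.0, 0.07, 0.998, -0.001]
wrist_force: [1.5, 0.2, -1.4]
finger_gap: 0.0102
grasp_force: 59.7
```

Request:
drive_tool([
  [0,0,0,0,0,0.04,0],
  [0,0,0,0,0,0.04,0],
  [0,0,0,0,0,0.04,0],
  [0,0,0,0,0,0.04,0],
  [0,0,0,0,0,0.04,0],
  [0,0,0,0,0,0,0],
  [0,0,0,0,0,0,0],
  [0,0,0,0,0,0,0],
  [0,0,0,0,0,0,0],
  [0,0,0,0,0,0,0],
])

```text
t: 32.85
ee_pos: [0.6179, 0.1545, -0.0008]
tool_rot: [-0.0, 0.07, 0.998, -0.001]
wrist_force: [-0.4, 0.4, -2.7]
finger_gap: 0.0102
grasp_force: 59.7
```

Run:
```python
from h import *
f=[]
for i in range(4):
    grab_frame("wrist"); s,p,C=cur(); f.append(s['wrist_force'])
print(p,np.mean(f,0),np.std(f,0),s['torque'])
```

```text
[ 0.61791941  0.15446301 -0.00075764] [ 0.2862347   0.34904061 -1.87861326] [0.8085627  0.69956897 0.83352587] [ 0.01521825 -0.0130674  -0.00697434]
```

Not in contact yet (bottom at about 18 mm), so I'll keep lowering.

Request:
drive_tool([
  [0,0,0,0,0,0.04,0],
  [0,0,0,0,0,0.04,0],
  [0,0,0,0,0,0.04,0],
  [0,0,0,0,0,0.04,0],
  [0,0,0,0,0,0.04,0],
  [0,0,0,0,0,0.04,0],
  [0,0,0,0,0,0.04,0],
  [0,0,0,0,0,0,0],
  [0,0,0,0,0,0,0],
  [0,0,0,0,0,0,0],
])

```text
t: 34.05
ee_pos: [0.618, 0.1545, -0.0016]
tool_rot: [0.0, 0.07, 0.998, -0.001]
wrist_force: [-4.9, -0.6, 12.7]
finger_gap: 0.0105
grasp_force: 61.7
```

Contact, with the top of the cards at about 18 mm. I'll relax the press before letting go.

Request:
drive_tool([
  [0,0,0,0,0,-0.05,0],
  [0,0,0,0,0,-0.05,0],
  [0,0,0,0,0,-0.06,0],
  [0,0,0,0,0,0,0],
  [0,0,0,0,0,0,0],
  [0,0,0,0,0,0,0],
  [0,0,0,0,0,0,0],
  [0,0,0,0,0,0,0],
  [0,0,0,0,0,0,0],
  [0,0,0,0,0,0,0],
])

```text
t: 35.05
ee_pos: [0.6179, 0.1545, -0.0015]
tool_rot: [0.0, 0.07, 0.998, -0.001]
wrist_force: [-2.7, -1.1, 6.0]
finger_gap: 0.0108
grasp_force: 60.6
```

Run:
```python
from h import *
f=[]
for i in range(4):
    grab_frame("wrist"); s,p,C=cur(); f.append(s['wrist_force'])
print(p,np.mean(f,0),np.std(f,0),s['torque'])
```

```text
[ 0.61791116  0.15444989 -0.00156535] [-2.57881216 -0.56574684  5.95829295] [0.28959054 0.62221085 0.42394321] [-0.13155932  0.59936246 -0.00829854]
```

Request:
drive_tool([
  [0,0,0,0,0,-0.04,0],
  [0,0,0,0,0,-0.04,0],
  [0,0,0,0,0,-0.04,0],
  [0,0,0,0,0,0,0],
  [0,0,0,0,0,0,0],
  [0,0,0,0,0,0,0],
  [0,0,0,0,0,0,0],
  [0,0,0,0,0,0,0],
  [0,0,0,0,0,0,0],
  [0,0,0,0,0,0,0],
])

```text
t: 36.25
ee_pos: [0.6179, 0.1545, -0.0008]
tool_rot: [-0.0, 0.07, 0.998, -0.001]
wrist_force: [-0.4, -0.1, -1.5]
finger_gap: 0.0105
grasp_force: 59.7
```

Run:
```python
from h import *
f=[]
for i in range(3):
    grab_frame("wrist"); s,p,C=cur(); f.append(s['wrist_force'])
print(p,np.mean(f,0),s['torque'])
```

```text
[ 0.6178954   0.15447064 -0.00075716] [-0.23208089 -0.11707944 -1.63287354] [-0.04225653  0.00584096 -0.05228142]
```

Request:
drive_tool([
  [0,0,0,0,0,0.03,0],
  [0,0,0,0,0,0.03,0],
  [0,0,0,0,0,0,0],
  [0,0,0,0,0,0,0],
  [0,0,0,0,0,0,0],
  [0,0,0,0,0,0,0],
  [0,0,0,0,0,0,0],
  [0,0,0,0,0,0,0],
  [0,0,0,0,0,0,0],
  [0,0,0,0,0,0,0],
])

```text
t: 37.4
ee_pos: [0.6179, 0.1545, -0.0014]
tool_rot: [-0.0, 0.07, 0.998, -0.001]
wrist_force: [-0.8, -0.2, -1.1]
finger_gap: 0.0106
grasp_force: 59.7
```

Run:
```python
from h import *
f=[]
for i in range(3):
    grab_frame("wrist"); s,p,C=cur(); f.append(s['wrist_force'])
print(p,np.mean(f,0),s['torque'])
```

```text
[ 0.61789471  0.15447751 -0.00138002] [ 0.10359776  0.38877531 -1.88083244] [ 0.04327654  0.06275706 -0.015802  ]
```

Request:
drive_tool([
  [0,0,0,0,0,0.02,0],
  [0,0,0,0,0,0.02,0],
  [0,0,0,0,0,0,0],
  [0,0,0,0,0,0,0],
  [0,0,0,0,0,0,0],
  [0,0,0,0,0,0,0],
  [0,0,0,0,0,0,0],
  [0,0,0,0,0,0,0],
  [0,0,0,0,0,0,0],
  [0,0,0,0,0,0,0],
])

```text
t: 38.55
ee_pos: [0.6179, 0.1545, -0.0015]
tool_rot: [0.0, 0.07, 0.998, -0.001]
wrist_force: [-2.1, -0.6, 4.8]
finger_gap: 0.01
grasp_force: 60.4
```

Run:
```python
from h import *
f=[]
for i in range(3):
    grab_frame("wrist"); s,p,C=cur(); f.append(s['wrist_force'])
print(p,np.mean(f,0),s['torque'])
```

```text
[ 0.61793976  0.15449837 -0.00154274] [-2.56676542 -0.8152157   4.99800823] [-0.15464953  0.44820263 -0.01546151]
```

Request:
drive_tool([
  [0,0,0,0,0,-0.01,0],
  [0,0,0,0,0,0,0.15],
  [0,0,0,0,0,0,0.2],
  [0,0,0,0,0,0,0.25],
  [0,0,0,0,0,0,0.3],
  [0,0,0,0,0,0,0.35],
  [0,0,0,0,0,0,0.35],
  [0,0,0,0,0,0,0.35],
  [0,0,0,0,0,0,0.35],
  [0,0,0,0,0,0,0.35],
])

```text
t: 39.7
ee_pos: [0.6179, 0.1545, -0.0017]
tool_rot: [-0.0, 0.07, 0.998, -0.001]
wrist_force: [0.2, 0.0, 0.4]
finger_gap: 0.0295
grasp_force: 0.0
```

Request:
drive_tool([
  [0,0,0,0,0,-0.3,0.35],
  [0,0,0,0,0,-0.6,0.35],
  [0,0,0,0,0,-1.5,0.35],
  [0,0,0,0,0,-3,0.35],
  [0,0,0,0,0,-3,0.35],
  [0,0,0,0,0,-3,0.35],
  [0,0,0,0,0,-3,0.35],
  [0,0,0,0,0,-3,0.35],
  [0,0,0,0,0,-2,0.35],
  [0,0,0,0,0,0,0.35],
])

```text
t: 40.7
ee_pos: [0.6204, 0.1552, 0.1975]
tool_rot: [0.004, 0.07, 0.998, -0.0]
wrist_force: [0.2, 0.6, -0.6]
finger_gap: 0.0302
grasp_force: 0.0
```

Run:
```python
from h import *
s,p,C=cur(); q=s['tool_rot']; print(p,s['wrist_force'],s['joints'])
im=grab_frame("wrist"); cv2.imwrite("pics/w9.png",im[:,:,::-1]); g=cv2.cvtColor(im,7)
c=wpix([.618,.1545,.046],p,q); print(c); u,v=c.astype(int); print(g[v-48:v+50:4,u-60:u+62:4])
lidmask()
a=cv2.imread("pics/scene0.png")[:,:,::-1].astype(int); b=grab_frame("scene").astype(int)
for nm,(x0,x1,y0,y1) in dict(driver=(240,290,165,228),jar=(333,364,298,336),collar=(398,424,125,150)).items():
    print(nm,np.abs(a-b)[y0:y1,x0:x1].mean().round(1))
```

```text
[0.62037751 0.15521901 0.19752566] [ 0.20212558  0.64859423 -0.55276368] [ 0.130851    0.48892158  0.05425312  1.12867375 -0.00194088  0.27109172]
[320.8929115  171.57858491]
[[140 134  78  42 183 183 179 118 120 116 121 120 119 118 117 118 117 117
  118 118 115 117 118 115 115 118 114 118 119 180 180]
 [139 131  67  44 183 182 181 151 120 118 121 118 119 120 120 118 118 117
  117 118 118 118 116 116 114 117 115 119 112 180 183]
 [140 131  62  49 183 183 182 150 118 118 115 119 120 117 121 117 119 119
  117 118 117 115 120 117 118 118 118 115 119 179 182]
 [140 132  57  62 183 182 181 184 115 117 117 116 118 118 118 119 117 120
  120 120 116 116 117 116 117 114 114 116 116 140 183]
 [138 131  46  67 182 182 182 181 126 116 118 118 120 121 120 120 118 121
  120 118 117 117 117 120 117 116 115 115 114 129 181]
 [140 133  45  77 183 181 180 182 149 117 118 119 120 119 104  91  91 103
  119 116 118 120 118 116 117 119 115 116 115 127 184]
 [140 133  45  96 181 182 182 182 184 117 117 120  95  81  82  82  81  81
   81 105 117 118 116 116 117 115 115 117 118 123 185]
 [141 135  39 100 182 
[... 1864 characters left out ...]
115 118 116 119 119 118 119 119 116 119  45  47]
 [140 124  42 180 181 180 182 151 114 141 181 181 178 143 113 120 115 120
  115 118 116 119 118 121 121 119 120 119 119  43  49]
 [142 124  41 177 183 182 180 182 182 182 183 183 182 181 112 117 116 115
  117 116 117 116 118 117 116 116 118 118 116  44  57]
 [131 126  41 185 182 183 181 181 181 180 180 181 180 183 119 115 114 113
  114 116 118 118 118 119 117 116 122 119 107  44  66]]
side [[297, 124, 43, 19, 598], [337, 135, 10, 16, 126]] | side [[289, 131, 9, 14, 71], [359, 114, 3, 8, 10]] | 
scene [[145, 235, 101, 98, 5351], [201, 300, 39, 32, 113]] | scene [[191, 290, 79, 50, 1282], [264, 196, 6, 9, 12]] | 
driver 11.7
jar 10.6
collar 43.2
```

The flange shows round and flat on the cards, the lid is still open, and the gripper is clear. The arm never went near the collar, so the image change there is the arm's own shadow or occlusion. Handing in.

```bash
python3 -c "
from bench import bot
print(bot.job_done())"
```

```text
the job is handed in; nothing more can be done
None
```

I handed the job in at about 41 s: the lid stands open past vertical and the welded half lies flange down on the cards in the tray; it met the cards at a peak of about 13 N, and I eased that to about 5 N before letting go.

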